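# Hold the filter paddle in the reader's slot

### The job

A roll of tape has been left on the filter reader and covers the narrow slot in its lid: take it off and lay it flat on the bench (the mouse pad will do too). Then take the filter paddle out of its stand, pass its blade upright down through the slot without forcing it, and keep holding it there so that the round filter is level with the middle of the view port, the collar staying clear above the lid. Finish while still gripping the paddle in that position - do not let go of it or let it rest - and leave the other things on the bench where they stand.

Things in the scene. Friction and masses are not known exactly. Their poses are not given: they have to be found in the camera images.
- reader: Filter reader: fixed white hollow box with grey lid, 110 (x) x 150 (y) x 95 mm high, turned up to 0.35 rad. Origin: centre of its underside, on the bench; x points from its front (black-rimmed view port 40 x 30 mm, blank display, knob) to its back, y to its left, z up. The lid's only opening is the slot. It and the stand are one at the left, one near the middle, either way round.
- slot_mouth (a point): Centre of the slot at the lid's top face: reader frame (0, 20, 95) mm. The slot is 8 mm (reader x) by 38 mm (reader y), straight through the 10 mm thick lid; the space below is free down to 12 mm above the bench.
- beam_spot (a point): Point inside the reader straight below the slot, 28 mm under the lid's top face, at reader frame (0, 20, 67) mm: where the centre of the filter belongs; level with it, in the front, the view port spans 49 to 79 mm above the bench.
- paddle: Filter paddle (loose, 80 g), upright. Origin: middle of the blade's lower edge; x thickness, y width, z up. Aluminium blade 6 (x) x 36 (y) mm, z 0 to 62, lower edge rounded (3 mm radius); black collar 26 x 46 mm, z 62 to 68, too big for the slot; black handle 18 (x) x 30 (y) mm, z 68 to 116, to be gripped from above across either. Same both ways round.
- paddle_filter (a point): Centre of the paddle's round filter (18 mm glass disc in the blade), 20 mm above the blade's lower edge. With it at the beam spot the collar's underside is 14 mm above the lid, the blade's lower edge 47 mm above the bench.
- paddle_grip (a point): Middle of the paddle's handle, 94 mm above the blade's lower edge.
- stand: Stand: fixed grey block 70 (x) x 90 (y) x 46 mm high, origin at the centre of its underside on the bench, turned up to 0.35 rad. Its pocket (8 x 38 mm, floor 6 mm above the bench, open above) holds the paddle at the start, paddle axes parallel to the stand's.
- tape_roll: Roll of tan labelling tape (loose, about 40 g), 58 mm in diameter, 18 mm high, lying flat on the reader's lid over the slot at the start. Origin: centre of its underside. To be gripped across its outside.
- vial_0: Bystander: small amber vial, 23 mm in diameter, 48 mm high, at the back of the bench between the two places. Origin: centre of its underside.
- vial_1: Bystander: small amber vial, 23 mm in diameter, 48 mm high, near the bench's front edge between the two places. Origin: centre of its underside.
- petri_0: Bystander: flat round dish, 58 mm in diameter, 14 mm high, at the left. Origin: centre of its underside.
- timer: Bystander: white timer, 66 x 72 x 22 mm, at the left. Origin: centre of its underside.
- mouse: Bystander: black computer mouse, 106 x 60 x 36 mm, on a 3 mm thick mouse pad (190 x 220 mm, centred near x 0.495, y -0.30 m) at the right. Origin: centre of its underside. The front left part of the pad and its left margin are free.
Mind the look-alikes: they are no part of the job. What is shaped like the tape_roll but black is not meant.

How it is judged:
By the outcome, as a careful person would: the job done as asked, in the order asked, and still so for the second after the job is handed in, while the arm keeps its last pose, push and grip.
It also fails if it takes over 72 s, if anything falls off the work surface, if the arm or the gripper's body presses on something with over 40 N, if the wrist force passes 120 N, or if a joint passes its speed limit or range.

### The arm

A 7-joint arm with a two-finger parallel gripper is mounted at the origin on a cart in front of the work surface, level with it; the furniture and walls round the work are solid. World frame = base frame: x ahead of the robot, y to its left, z up, the work surface at z = 0. Lengths are in m, angles in rad, forces in N, time in s.
With the tool pointing down it reaches from about 0.425 to 0.95 m from the base axis. Payload 16.7 kg.
Tool frame: the origin (TCP) lies at the centre of the arm's flange, where the gripper is bolted on; the fingertips stand 199 mm ahead of it and the grasp point (between the pads) lies 180 mm ahead of it; z points along the fingers, y is the direction in which the jaws open and shut (so a half turn about z gives the same grasp; the last joint's range is limited). The gripper opens to 94 mm and grips with 3 to 60 N. Pads are 16 mm wide; open, the fingers measure 119 mm over their backs; the gripper's body (75 mm by 177 mm) begins 78 mm behind the grasp point.
Start: joints at [-1.323, 0.426, 0.074, 1.606, -0.034, 1.111, -0.067], TCP at [0.261, 0.623, 0.405] pointing down, gripper open.
Joint ranges: [-2.85, 2.85], [-0.5, 2.14], [-1.23, 1.37], [0.21, 2.46], [-1.02, 4.16], [0.16, 2.05], [-2.73, 2.73]. Speed limits (rad/s): [1.89, 1.89, 2.39, 2.39, 3.01, 3.01, 3.01].

### API

Orientations are given as a 3x3 rotation matrix whose columns are the frame's x, y, z axes.
In Python, from rig import state, imaging, workorder gives the robot as it stands.
- The arm moves only by the tool send_rows, never from a script. Its argument "series" is a list of rows, each a list of 7 numbers: the opening, from 0 (shut) to 1 (fully open), then the shift along the tool's x, y, z in mm, then the turn, a rotation vector about the tool's x, y, z in rad. In form: [[claw, x, y, z, ax, ay, az], ...]. A call has 1 to 10 rows; each row shifts and turns the commanded pose from where the row before left it, along the tool's axes as they then stand; what a row does not reach is not made up. A row lasts 1/12 s, in which the tool goes at most 41.7 mm and 7.16 degrees, less where a joint would pass 70% of its speed; a pose out of reach is approached as far as the arm can. A call with a gripper value outside its range is refused whole. The fingers move at their own pace and stop on an object; "force" is the grip in N (left out, the last holds). Time passes only in rows, so rows that do not move let the fingers close. It gives the time, the measured TCP pose, the force and the opening at its end, in the units of the state.
- state(): the state, without advancing time (a new reading comes with each control period).
- imaging.camera(name): name is "scene" or "top" or "wrist"; returns a dict with "img" (400x640x3 uint8, blue, green, red), "camera_matrix" (3x3 intrinsics, pixels), "R" (3x3) and "t" (3): a world point X has camera coordinates R X + t. Camera axes: x right, y down, z forward; pixel columns grow to the right and rows downward; lengths in m; the calibration is good to about 2 mm. A picture is of the moment at which its call begins. There is no depth.
- workorder.close_job(): hands the job in, once; it reports no verdict.
The state is a dict: "clock": time; "qpos": joint angles; "qd": joint speeds; "effort": joint torques, N m; "tcp_pos": TCP position; "ee_rot": TCP orientation; "wrist_force": force on the tool from outside, world axes, zero at the start; "torque": the same for the moment, N m; "opening": finger opening in m.
Only numpy, scipy, OpenCV 4.12 (cv2) and the standard library are available. Lean on these libraries where they do the work, as an engineer would, in place of code of your own. Each camera call takes 0.05 s, during which the arm holds its last target.

## Working session

There is one attempt and no reset: what is moved stays moved. The work goes in short steps, Python scripts to look and compute and a tool call to move; the robot and the scene stay as the last step left them, time stands still between calls to the robot, and variables do not carry over. Pictures are saved under pics/ and viewed, and the job is handed in when it is done.

Besides the shell and the picture viewer there is one more tool, called by a JSON object that holds its "op" and its "data", one argument or row to a line. send_rows: Moves the arm, as the interface text tells. Its arguments: {"type":"object","properties":{"series":{"type":"array","items":{"type":"array","items":{"type":"number"}}},"force":{"type":"number"}},"required":["series"]}

```bash
ls; mkdir -p pics
cat > look.py <<'E'
import cv2,sys,json
import numpy as np
from rig import state, imaging
def snap(names,tag):
    for n in names:
        c=imaging.camera(n); cv2.imwrite(f'pics/{tag}_{n}.png',c['img'])
        np.savez(f'pics/{tag}_{n}.npz',K=c['camera_matrix'],R=c['R'],t=c['t'],img=c['img'])
E
python3 - <<'E'
from look import *
snap(['scene','top','wrist'],'a')
s=state(); print(s)
for n in ['scene','top','wrist']:
    d=np.load(f'pics/a_{n}.npz'); print(n,d['K'].round(1).tolist(),(-d['R'].T@d['t']).round(3),d['R'].round(3).tolist())
E
```

```text
pics
{'clock': 0.15, 'qpos': array([-1.32345315,  0.42660572,  0.07390357,  1.60640678, -0.0341165 ,
        1.1107763 , -0.06709156]), 'qd': array([ 0.00153136,  0.00028596, -0.00175453, -0.00222057,  0.0010863 ,
       -0.00071493, -0.0010554 ]), 'effort': array([ 5.47388699e-03, -9.36281919e+01,  3.66986006e+00, -4.54430401e+01,
       -4.85911046e-02,  1.79953576e-02,  1.23242326e-04]), 'tcp_pos': array([0.26087756, 0.62242049, 0.40414969]), 'ee_rot': array([[-9.22257749e-01,  3.86575419e-01, -3.00643980e-04],
       [ 3.86575530e-01,  9.22257326e-01, -8.85827710e-04],
       [-6.51681048e-05, -9.33183075e-04, -9.99999562e-01]]), 'wrist_force': array([-0.57432165, -0.06697747, -0.04146915]), 'torque': array([ 0.04888998, -0.00065533,  0.00075504]), 'opening': 0.09415565533256257}
scene [[375.1, 0.0, 320.8], [0.0, 375.1, 204.6], [0.0, 0.0, 1.0]] [-0.331 -0.552  0.652] [[0.65, -0.76, 0.021], [-0.343, -0.318, -0.884], [0.679, 0.567, -0.467]]
top [[396.9, 0.0, 320.0], [0.0, 396.9, 205.8], [0.0, 0.0, 1.0]] [0.279 0.129 1.261] [[0.022, -0.999, 0.03], [-0.985, -0.027, -0.172], [0.172, -0.026, -0.985]]
wrist [[323.5, 0.0, 321.9], [0.0, 323.5, 197.6], [0.0, 0.0, 1.0]] [0.194 0.651 0.385] [[0.386, 0.922, -0.001], [0.892, -0.373, 0.256], [0.236, -0.1, -0.967]]
```

View pics/a_scene.png

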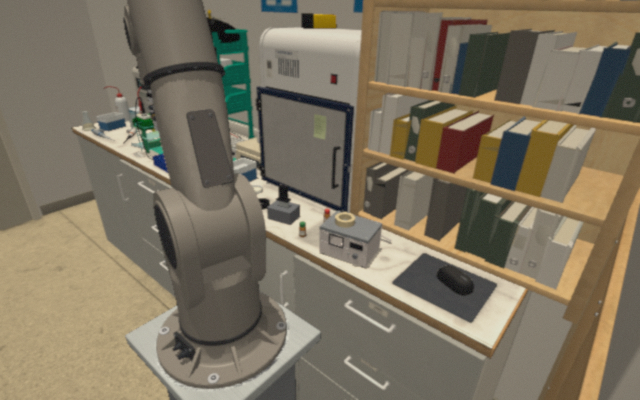

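View pics/a_top.png

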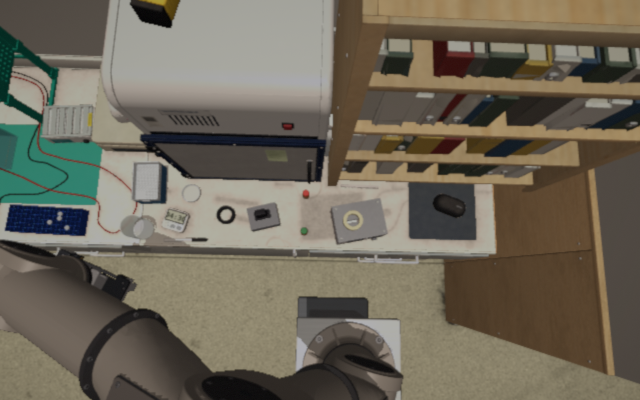

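View pics/a_wrist.png

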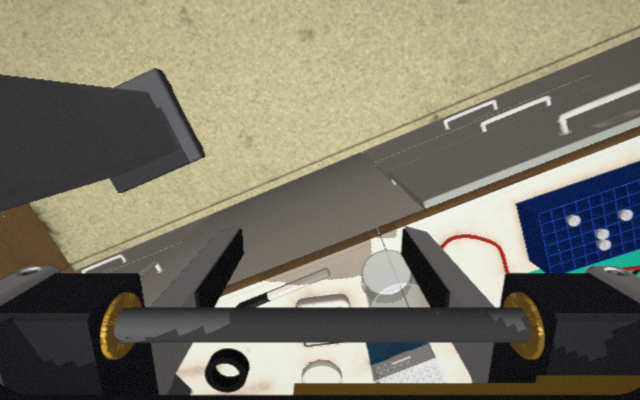

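```bash
cat >> look.py <<'E'
def load(tag,n):
    d=np.load(f'pics/{tag}_{n}.npz'); return d
def ray(d,u,v):
    w=d['R'].T@np.linalg.inv(d['K'])@np.array([u,v,1.]); return -d['R'].T@d['t'],w
def onz(d,u,v,z):
    c,w=ray(d,u,v); return c+w*(z-c[2])/w[2]
def tri(obs):
    A=np.zeros((3,3));b=np.zeros(3);L=[]
    for d,u,v in obs:
        c,w=ray(d,u,v);w=w/np.linalg.norm(w);P=np.eye(3)-np.outer(w,w);A+=P;b+=P@c;L.append((c,P))
    X=np.linalg.solve(A,b); return X,[np.linalg.norm(P@(X-c)) for c,P in L]
def proj(d,X):
    p=d['K']@(d['R']@np.asarray(X)+d['t']); return p[:2]/p[2]
def crop(d,x0,y0,x1,y1,s,name):
    cv2.imwrite(f'pics/{name}.png',cv2.resize(d['img'][y0:y1,x0:x1],None,fx=s,fy=s,interpolation=cv2.INTER_CUBIC))
E
python3 - <<'E'
from look import *
t=load('a','top');s=load('a','scene')
crop(t,200,170,400,260,4,'a_topc'); crop(s,260,190,400,280,5,'a_scc')
for n,u,v,z in [('tape',353,220,.113),('black roll',226,214,.018),('stand',263,213,.116),('vial',306,194,.048),('vial',304,231,.048),('mouse',450,205,.036),('petri',191,193,.014),('timer',177,220,.02)]: print(n,onz(t,u,v,z).round(3))
print([ (z,onz(t,300,v,z).round(3)) for v,z in [(250,0),(180,0)]])
E
```

```text
tape [0.441 0.001 0.113]
black roll [0.463 0.391 0.018]
stand [0.454 0.264 0.116]
vial [0.528 0.141 0.048]
vial [0.412 0.144 0.048]
mouse [ 0.508 -0.316  0.036]
petri [0.528 0.506 0.014]
timer [0.439 0.541 0.02 ]
[(0, array([0.357, 0.155, 0.   ])), (0, array([0.584, 0.162, 0.   ]))]
```

View pics/a_topc.png

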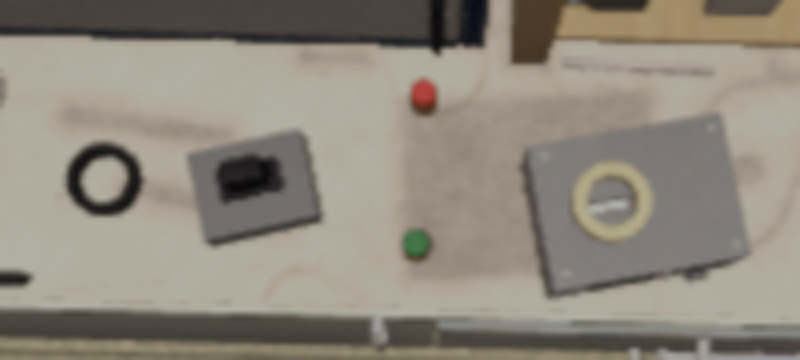

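View pics/a_scc.png

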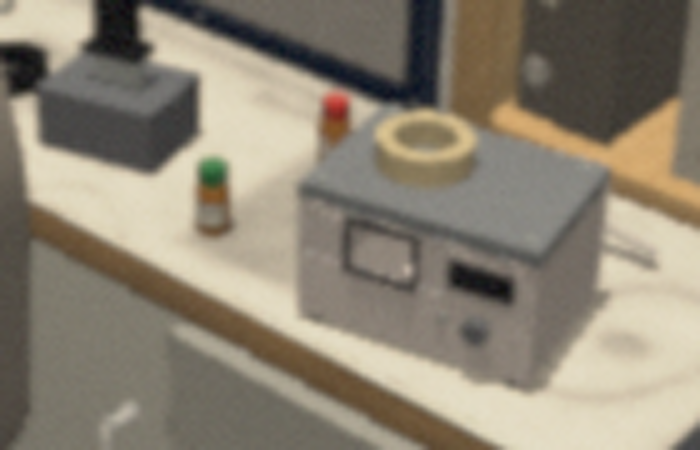

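Choice so far: the tan roll at top pixel (353,220), on the reader. The black roll at (226,214) is the look-alike and isn't the one. The stand with the paddle is at (263,215).

{"op": "send_rows", "data": {
  "series": [
    [1,-26,-21,0,0,0,0],
    [1,-26,-21,0,0,0,0],
    [1,-26,-21,0,0,0,0],
    [1,-26,-21,0,0,0,0],
    [1,-26,-21,0,0,0,0],
    [1,-26,-21,0,0,0,0],
    [1,-26,-21,0,0,0,0],
    [1,-26,-21,0,0,0,0],
    [1,-26,-21,0,0,0,0],
    [1,-26,-21,0,0,0,0]
  ]
}}

```text
clock: 0.98
tcp_pos: [0.4199, 0.3267, 0.4047]
ee_rot: [[-0.922, 0.386, -0.0], [0.386, 0.922, 0.0], [0.0, -0.0, -1.0]]
wrist_force: [1.7, 0.7, -0.7]
opening: 0.0938
```

{"op": "send_rows", "data": {
  "series": [
    [1,-26,-21,0,0,0,0],
    [1,-26,-21,0,0,0,0],
    [1,0,0,0,0,0,-0.1],
    [1,0,0,0,0,0,-0.1],
    [1,0,0,0,0,0,-0.1],
    [1,0,0,0,0,0,-0.1],
    [1,0,0,0,0,0,-0.1],
    [1,0,0,0,0,0,-0.1],
    [1,0,0,0,0,0,0],
    [1,0,0,0,0,0,0]
  ]
}}

```text
clock: 1.82
tcp_pos: [0.4512, 0.2694, 0.4046]
ee_rot: [[-0.98, -0.198, -0.0], [-0.198, 0.98, -0.0], [0.0, -0.0, -1.0]]
wrist_force: [0.6, 0.7, -0.2]
opening: 0.0942
```

Run:
```python
from look import *
snap(['scene','top','wrist'],'b'); s=state(); print(s['tcp_pos'],s['ee_rot'].round(3).tolist(),s['qpos'].round(2),s['clock'])
```

```text
[0.45120196 0.26950729 0.40462779] [[-0.98, -0.199, -0.0], [-0.199, 0.98, -0.0], [0.0, -0.0, -1.0]] [-0.81  0.18  0.17  1.95 -0.04  1.02  1.15] 1.9667
```

View pics/b_wrist.png

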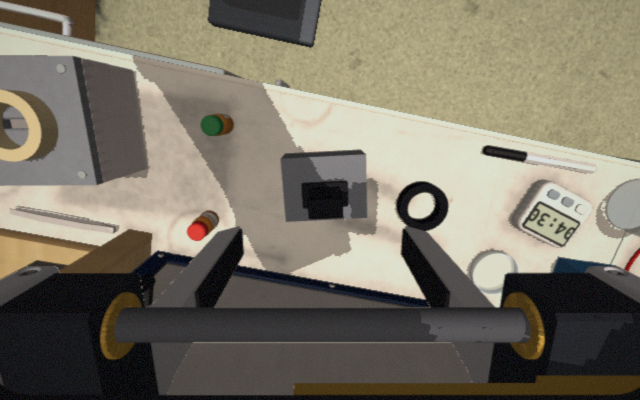

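View pics/b_scene.png

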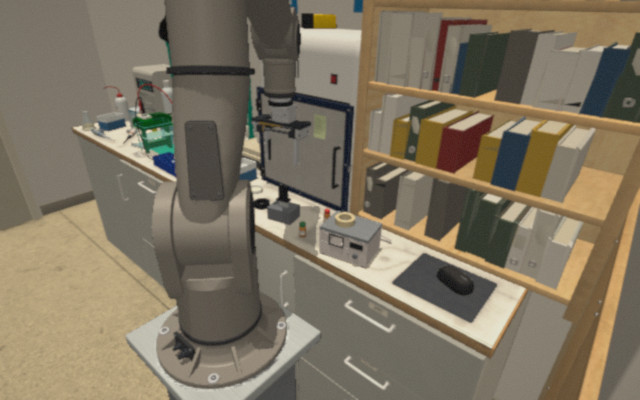

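Wrist view: the stand and paddle are at about (325,185), nearly square to the tool. The black roll is at (422,205), and the tan roll on the reader is at (10,125). Next I move over the reader for a second view.

{"op": "send_rows", "data": {
  "series": [
    [1,5,-26,0,0,0,0],
    [1,5,-26,0,0,0,0],
    [1,5,-26,0,0,0,0],
    [1,5,-26,0,0,0,0],
    [1,5,-26,0,0,0,0],
    [1,5,-26,0,0,0,0],
    [1,5,-26,0,0,0,0],
    [1,0,0,0,0,0,0],
    [1,0,0,0,0,0,0]
  ]
}}

```text
clock: 2.72
tcp_pos: [0.4537, 0.0832, 0.4048]
ee_rot: [[-0.98, -0.198, 0.0], [-0.198, 0.98, 0.0], [-0.0, 0.0, -1.0]]
wrist_force: [1.3, 0.8, 0.3]
opening: 0.0939
```

Run:
```python
from look import *
snap(['wrist'],'c0'); s=state(); print(s['tcp_pos'],s['ee_rot'].round(3).tolist(),s['clock'])
d=load('b','wrist'); crop(d,260,130,400,235,5,'b_wc')
```

```text
[0.45368828 0.08427278 0.4048007 ] [[-0.98, -0.2, 0.0], [-0.2, 0.98, 0.0], [-0.0, 0.0, -1.0]] 2.7667
```

View pics/c0_wrist.png

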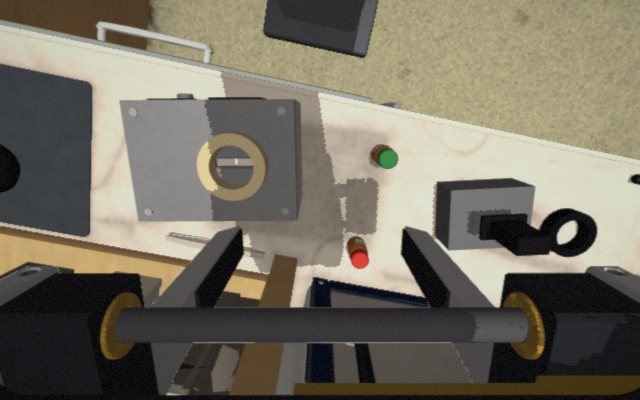

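View pics/b_wc.png

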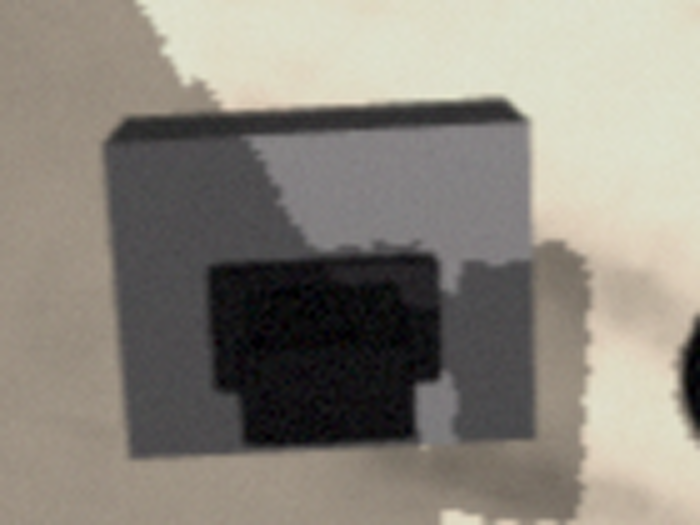

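c0 shows the reader lid with corners (121,100), (300,100), (297,220) and (137,221), the tan roll at (231,167), and a strip of the slot at (236,161) inside its hole. Now a view from directly above.

{"op": "send_rows", "data": {
  "series": [
    [1,7,-20,10,0,0,0],
    [1,7,-20,10,0,0,0],
    [1,7,-20,10,0,0,0],
    [1,7,-19,10,0,0,0],
    [1,0,0,0,0,0,0],
    [1,0,0,0,0,0,0]
  ]
}}

```text
clock: 3.27
tcp_pos: [0.4422, 0.0016, 0.3644]
ee_rot: [[-0.98, -0.201, -0.001], [-0.201, 0.98, -0.0], [0.001, -0.0, -1.0]]
wrist_force: [0.9, 0.6, 0.4]
opening: 0.0942
```

Run:
```python
from look import *
snap(['wrist'],'c1'); s=state(); print(s['tcp_pos'],s['ee_rot'].round(3).tolist(),s['clock'])
def tape(tag,n):
    d=load(tag,n); hsv=cv2.cvtColor(d['img'],cv2.COLOR_BGR2HSV)
    u,v={'c0':(231,167),'c1':(320,190),'a':(353,220)}[tag]
    print(tag,hsv[v-40:v+40,u].tolist()[::8] if n!='top' else '')
tape('c0','wrist')
```

```text
[0.44245582 0.00215479 0.36472493] [[-0.979, -0.202, -0.0], [-0.202, 0.979, 0.0], [0.0, 0.0, -1.0]] 3.3167
c0 [[150, 3, 89], [18, 83, 150], [21, 90, 153], [0, 0, 90], [10, 35, 154], [90, 3, 73], [170, 8, 91], [8, 11, 90], [18, 84, 151], [20, 90, 148]]
```

View pics/c1_wrist.png

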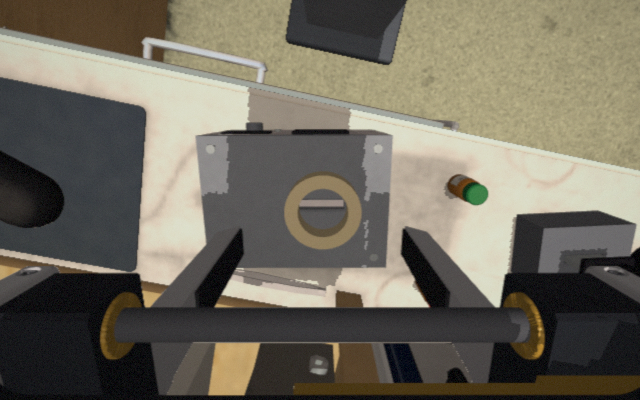

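Run:
```python
from look import *
obs=[]
for tag,n,(u,v),r in [('c0','wrist',(231,167),50),('c1','wrist',(323,211),50),('a','top',(353,220),16)]:
    d=load(tag,n); hsv=cv2.cvtColor(d['img'],cv2.COLOR_BGR2HSV)
    m=((hsv[...,1]>50)&(hsv[...,0]>12)&(hsv[...,0]<32)&(hsv[...,2]>60)).astype(np.uint8)
    z=np.zeros_like(m); cv2.circle(z,(u,v),r,1,-1); m&=z
    cs,h=cv2.findContours(m,cv2.RETR_CCOMP,cv2.CHAIN_APPROX_NONE)
    i=max(range(len(cs)),key=lambda k:cv2.contourArea(cs[k]))
    e=cv2.fitEllipse(cs[i]); 
    kids=[k for k in range(len(cs)) if h[0][k][3]==i]; k=max(kids,key=lambda k:cv2.contourArea(cs[k])) if kids else None
    ei=cv2.fitEllipse(cs[k]) if k is not None else None
    print(tag,e,ei,onz(d,*e[0],.113).round(4)); obs.append((d,*e[0]))
print(tri(obs[:2]),tri(obs),tri(obs[1:]))
d=load('c1','wrist'); crop(d,190,115,400,275,3.8,'c1_c')
```

```text
c0 ((232.05496215820312, 165.6790313720703), (68.12764739990234, 70.58912658691406), 99.8371353149414) ((233.7152099609375, 165.16233825683594), (36.0857048034668, 43.20083236694336), 142.68621826171875) [0.4406 0.0026 0.113 ]
c1 ((322.40081787109375, 210.19711303710938), (76.54721069335938, 77.35316467285156), 4.747567653656006) ((322.37237548828125, 208.52011108398438), (40.93336868286133, 47.31377029418945), 90.08251190185547) [0.4402 0.0014 0.113 ]
a ((352.29815673828125, 219.984375), (18.460939407348633, 18.940635681152344), 52.54210662841797) ((352.1907043457031, 220.246826171875), (12.947317123413086, 13.938605308532715), 103.27140808105469) [0.4408 0.0027 0.113 ]
(array([0.44147021, 0.00162561, 0.10897072]), [np.float64(2.121897878022884e-05), np.float64(2.1218978780378747e-05)]) (array([0.44146144, 0.00183736, 0.10888799]), [np.float64(0.0002345506098045727), np.float64(0.0002016153474395563), np.float64(0.00043075433751265063)]) (array([0.44183928, 0.00190523, 0.10705361]), [np.float64(0.00023555920263140779), np.float64(0.00023555920263136187)])
```

View pics/c1_c.png

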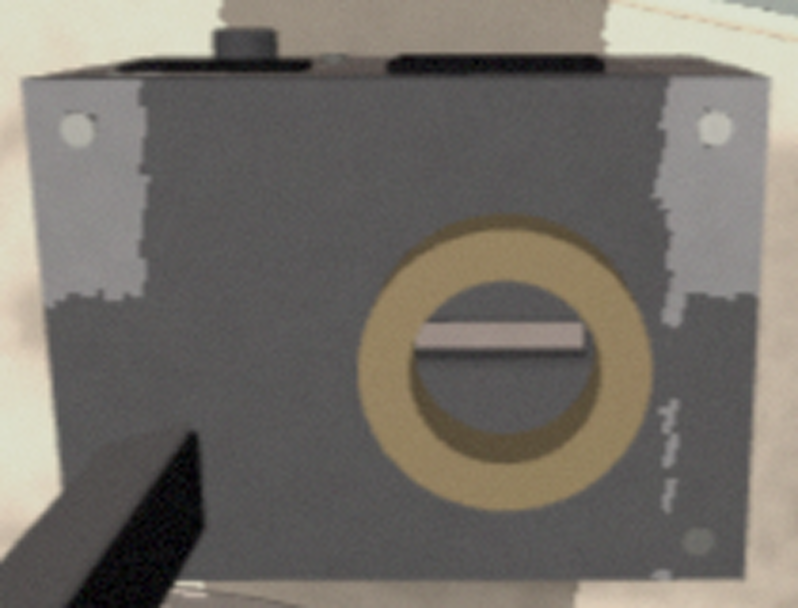

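Tape centre is (0.441, 0.002), mid-height about 0.107, which agrees with lying on a 95 mm lid and being 18 mm high. The tan colour is confirmed in the close crop. Descend so the tips stop about 3 mm above the lid.

{"op": "send_rows", "data": {
  "series": [
    [1,1,0,15,0,0,0],
    [1,0,0,15,0,0,0],
    [1,0,0,15,0,0,0],
    [1,0,0,12,0,0,0],
    [1,0,0,8,0,0,0],
    [1,0,0,0,0,0,0],
    [1,0,0,0,0,0,0]
  ]
}}

```text
clock: 3.9
tcp_pos: [0.4415, 0.0017, 0.2998]
ee_rot: [[-0.979, -0.203, -0.0], [-0.203, 0.979, -0.0], [0.0, -0.0, -1.0]]
wrist_force: [0.2, 0.3, -0.4]
opening: 0.0934
```

Run:
```python
from look import *
snap(['wrist','scene'],'d'); s=state(); print(s['tcp_pos'],s['wrist_force'],s['clock'])
t=load('a','top')
for p in [(411,183),(411,239),(475,238),(475,185)]: print(onz(t,*p,.003).round(3))
for p in [(437,200),(450,216),(465,212),(440,195)]: print('m',onz(t,*p,.02).round(3))
```

```text
[0.4415865  0.00133043 0.3003604 ] [ 1.20030594 -0.63479364 -0.39205601] 4.0
[ 0.584 -0.201  0.003]
[ 0.4   -0.198  0.003]
[ 0.408 -0.405  0.003]
[ 0.583 -0.413  0.003]
m [ 0.526 -0.28   0.02 ]
m [ 0.475 -0.32   0.02 ]
m [ 0.489 -0.369  0.02 ]
m [ 0.543 -0.29   0.02 ]
```

View pics/d_wrist.png

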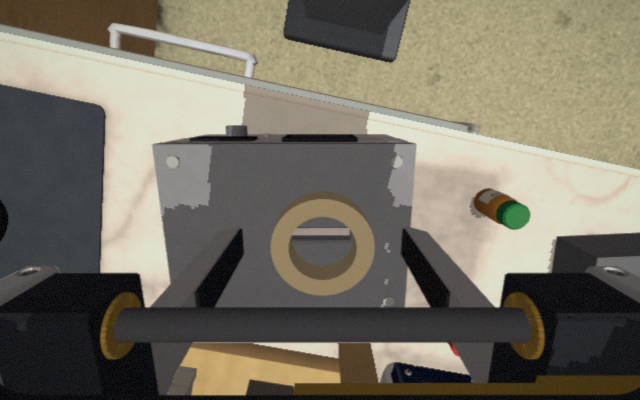

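The roll sits between the fingers at (323,243). I go down 2 mm and close.

{"op": "send_rows", "data": {
  "force": 12,
  "series": [
    [1,0,0,2,0,0,0],
    [0.55,0,0,0,0,0,0],
    [0.5,0,0,0,0,0,0],
    [0.5,0,0,0,0,0,0],
    [0.5,0,0,0,0,0,0],
    [0.5,0,0,0,0,0,0],
    [0.5,0,0,0,0,0,0],
    [0.5,0,0,0,0,0,0]
  ]
}}

```text
clock: 4.67
tcp_pos: [0.4412, 0.001, 0.2977]
ee_rot: [[-0.979, -0.202, 0.0], [-0.202, 0.979, -0.0], [-0.0, -0.0, -1.0]]
wrist_force: [-0.2, 0.0, 1.2]
opening: 0.057
```

{"op": "send_rows", "data": {
  "series": [
    [0.5,0,0,-5,0,0,0],
    [0.5,0,0,-10,0,0,0],
    [0.5,0,0,-15,0,0,0],
    [0.5,0,0,-15,0,0,0],
    [0.5,0,0,-10,0,0,0],
    [0.5,0,0,0,0,0,0]
  ]
}}

```text
clock: 5.17
tcp_pos: [0.4417, 0.0009, 0.3545]
ee_rot: [[-0.979, -0.202, 0.003], [-0.202, 0.979, 0.001], [-0.003, 0.0, -1.0]]
wrist_force: [0.4, -0.8, -0.6]
opening: 0.0573
```

Run:
```python
from look import *
snap(['wrist','scene'],'e'); s=state(); print(s['tcp_pos'],s['ee_rot'].round(4).tolist(),s['wrist_force'],s['opening'],s['clock'])
```

```text
[0.4411264  0.00102876 0.35266471] [[-0.9794, -0.202, 0.0006], [-0.202, 0.9794, 0.0004], [-0.0007, 0.0003, -1.0]] [-0.43196082  0.42641238 -0.60387521] 0.057345378854472336 5.2667
```

View pics/e_wrist.png

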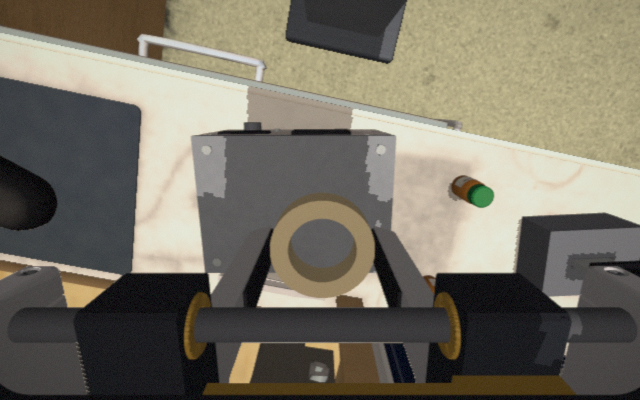

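The roll is held (opening 57 mm). I carry it to the pad's free front left part at (0.44, -0.235); the right finger then stays clear of the mouse, whose nearest outline is at (0.475, -0.32).

{"op": "send_rows", "data": {
  "series": [
    [0.5,4.8,-23,0,0,0,0],
    [0.5,4.8,-23,0,0,0,0],
    [0.5,4.8,-23,0,0,0,0],
    [0.5,4.8,-23,0,0,0,0],
    [0.5,4.8,-23,0,0,0,0],
    [0.5,4.8,-23,0,0,0,0],
    [0.5,4.8,-23,0,0,0,0],
    [0.5,4.8,-23,0,0,0,0],
    [0.5,4.8,-23,0,0,0,0],
    [0.5,4.8,-23,0,0,0,0]
  ]
}}

```text
clock: 6.1
tcp_pos: [0.4402, -0.235, 0.3517]
ee_rot: [[-0.979, -0.202, -0.001], [-0.202, 0.979, 0.0], [0.001, 0.0, -1.0]]
wrist_force: [-0.3, 0.1, 0.5]
opening: 0.0573
```

{"op": "send_rows", "data": {
  "series": [
    [0.5,0,0,0,0,0,0],
    [0.5,0,0,15,0,0,0],
    [0.5,0,0,15,0,0,0],
    [0.5,0,0,15,0,0,0],
    [0.5,0,0,15,0,0,0],
    [0.5,0,0,15,0,0,0],
    [0.5,0,0,15,0,0,0],
    [0.5,0,0,15,0,0,0],
    [0.5,0,0,0,0,0,0]
  ]
}}

```text
clock: 6.85
tcp_pos: [0.4396, -0.2331, 0.2448]
ee_rot: [[-0.979, -0.202, -0.005], [-0.202, 0.979, 0.001], [0.004, 0.002, -1.0]]
wrist_force: [-1.2, 0.4, -0.0]
opening: 0.0572
```

Run:
```python
from look import *
snap(['wrist'],'f'); s=state(); print(s['tcp_pos'],s['ee_rot'].round(4).tolist(),s['wrist_force'],s['opening'],s['clock'])
```

```text
[ 0.43989259 -0.23350392  0.24616287] [[-0.9794, -0.2017, -0.0037], [-0.2017, 0.9794, 0.0006], [0.0035, 0.0013, -1.0]] [-1.1809036   0.61837087 -0.16446513] 0.057459233614475136 6.9
```

View pics/f_wrist.png

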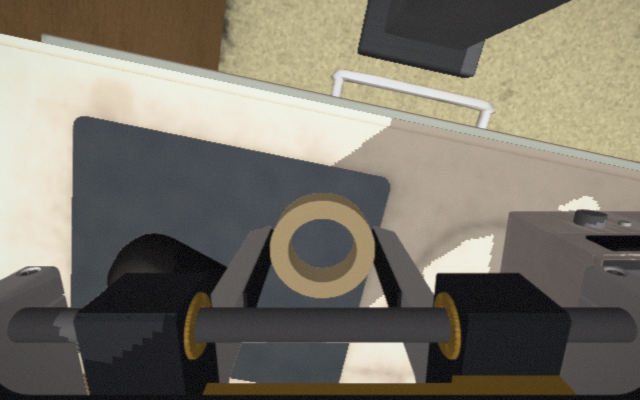

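Run:
```python
from look import *
d=load('f','wrist')
s=state()
for p in [(108,278),(150,234),(200,246),(225,268)]:
  for z in (.01,.03): 
    X=onz(d,*p,z); print(p,z,X.round(3),((X-s['tcp_pos'])@s['ee_rot']).round(3))
for p in [(75,118),(390,180),(385,205),(350,370)]: print(onz(d,*p,.003).round(3))
```

```text
(108, 278) 0.01 [ 0.515 -0.378  0.01 ] [-0.045 -0.157  0.236]
(108, 278) 0.03 [ 0.501 -0.366  0.03 ] [-0.034 -0.142  0.216]
(150, 234) 0.01 [ 0.474 -0.35   0.01 ] [-0.01  -0.122  0.236]
(150, 234) 0.03 [ 0.464 -0.341  0.03 ] [-0.003 -0.11   0.216]
(200, 246) 0.01 [ 0.476 -0.315  0.01 ] [-0.02  -0.087  0.236]
(200, 246) 0.03 [ 0.466 -0.308  0.03 ] [-0.011 -0.079  0.216]
(225, 268) 0.01 [ 0.489 -0.295  0.01 ] [-0.037 -0.07   0.236]
(225, 268) 0.03 [ 0.478 -0.29   0.03 ] [-0.027 -0.064  0.216]
[ 0.404 -0.409  0.003]
[ 0.403 -0.192  0.003]
[ 0.421 -0.19   0.003]
[ 0.564 -0.183  0.003]
```

{"op": "send_rows", "data": {
  "series": [
    [0.5,0,0,14,0,0,0],
    [0.5,0,0,12,0,0,0],
    [0.5,0,0,7,0,0,0],
    [0.5,0,0,4,0,0,0],
    [0.5,0,0,0,0,0,0],
    [0.5,0,0,0,0,0,0]
  ]
}}

```text
clock: 7.4
tcp_pos: [0.4407, -0.2341, 0.2111]
ee_rot: [[-0.979, -0.202, 0.0], [-0.202, 0.979, -0.0], [-0.0, -0.0, -1.0]]
wrist_force: [0.2, 0.7, -0.9]
opening: 0.057
```

Run:
```python
from look import *
s=state(); print(s['tcp_pos'],s['ee_rot'].round(4).tolist(),s['wrist_force'],s['opening'],s['clock'])
```

```text
[ 0.44069807 -0.23408227  0.21111554] [[-0.9795, -0.2016, 0.0002], [-0.2016, 0.9795, -0.0001], [-0.0002, -0.0002, -1.0]] [ 0.24527979  0.71886357 -0.94175575] 0.05700789668733918 7.4
```

{"op": "send_rows", "data": {
  "series": [
    [0.5,0,0,2,0,0,0],
    [0.5,0,0,2,0,0,0],
    [0.5,0,0,1,0,0,0],
    [0.5,0,0,0,0,0,0],
    [0.5,0,0,0,0,0,0]
  ]
}}

```text
clock: 7.82
tcp_pos: [0.4407, -0.234, 0.2059]
ee_rot: [[-0.979, -0.202, 0.0], [-0.202, 0.979, -0.0], [-0.0, -0.0, -1.0]]
wrist_force: [-1.1, 0.8, 3.5]
opening: 0.0576
```

Contact is felt (3.5 N upward) at TCP height 0.206, as predicted. Open gently and lift.

{"op": "send_rows", "data": {
  "series": [
    [0.66,0,0,0,0,0,0],
    [0.72,0,0,0,0,0,0],
    [0.76,0,0,0,0,0,0],
    [0.76,0,0,0,0,0,0],
    [0.76,0,0,-8,0,0,0],
    [0.76,0,0,-25,0,0,0],
    [0.76,0,0,-35,0,0,0],
    [0.76,0,0,-35,0,0,0],
    [0.76,0,0,-35,0,0,0],
    [0.76,0,0,-20,0,0,0]
  ]
}}

```text
clock: 8.65
tcp_pos: [0.4405, -0.2346, 0.3675]
ee_rot: [[-0.98, -0.201, 0.003], [-0.201, 0.98, -0.001], [-0.003, -0.001, -1.0]]
wrist_force: [0.4, -0.1, 0.1]
opening: 0.0713
```

Run:
```python
from look import *
snap(['wrist'],'g'); s=state(); print(s['tcp_pos'],s['ee_rot'].round(4).tolist(),s['wrist_force'],s['opening'],s['clock'])
```

```text
[ 0.44111695 -0.23504357  0.36975236] [[-0.9796, -0.2007, 0.0063], [-0.2007, 0.9796, -0.0012], [-0.0059, -0.0024, -1.0]] [ 1.66389063 -1.33646234  4.95776459] 0.07131089183803392 8.7
```

View pics/g_wrist.png

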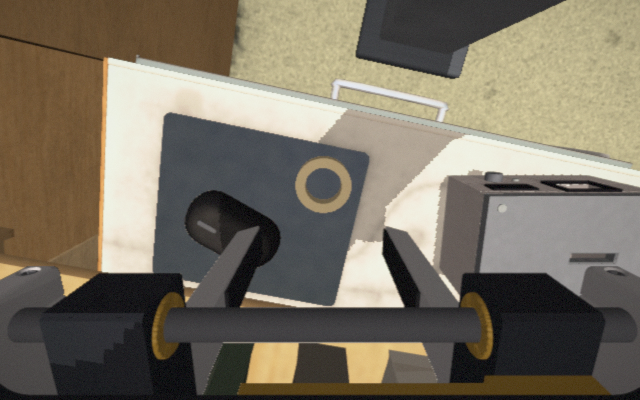

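The roll lies flat on the pad at (323,185), clear of the mouse, and the slot is uncovered at (592,258). I go back over the reader to measure the slot.

{"op": "send_rows", "data": {
  "series": [
    [0.9,0,0,-15,0,0,0],
    [0.9,-4,23,-5,0,0,0],
    [0.9,-4,23,-5,0,0,0],
    [0.9,-4,23,-5,0,0,0],
    [0.9,-4,23,0,0,0,0],
    [0.9,-4,23,0,0,0,0],
    [0.9,-4,23,0,0,0,0],
    [0.9,-4,23,0,0,0,0],
    [0.9,-4,23,0,0,0,0],
    [0.9,-4,23,0,0,0,0]
  ]
}}

```text
clock: 9.53
tcp_pos: [0.4336, -0.0231, 0.394]
ee_rot: [[-0.98, -0.201, 0.0], [-0.201, 0.98, 0.0], [-0.0, 0.0, -1.0]]
wrist_force: [0.7, -0.2, 0.1]
opening: 0.0841
```

{"op": "send_rows", "data": {
  "series": [
    [0.9,-4,23,0,0,0,0],
    [0.9,0,0,0,0,0,0],
    [0.9,0,0,0,0,0,0],
    [0.9,0,0,0,0,0,0],
    [0.9,0,0,0,0,0,0]
  ]
}}

```text
clock: 9.95
tcp_pos: [0.4333, -0.0016, 0.3937]
ee_rot: [[-0.98, -0.2, -0.0], [-0.2, 0.98, -0.0], [0.0, -0.0, -1.0]]
wrist_force: [0.3, -0.6, 0.5]
opening: 0.084
```

Run:
```python
from look import *
snap(['wrist'],'h'); s=state(); print(s['tcp_pos'],s['ee_rot'].round(4).tolist(),s['qd'].round(4),s['clock'])
d=load('h','wrist'); crop(d,220,130,420,250,4,'h_c')
```

```text
[ 0.43331613 -0.00159415  0.3937476 ] [[-0.9798, -0.2002, -0.0], [-0.2002, 0.9798, -0.0001], [0.0, -0.0001, -1.0]] [ 0.0021 -0.0003 -0.0055 -0.0002 -0.0001 -0.0012 -0.0032] 10.0
```

View pics/h_c.png

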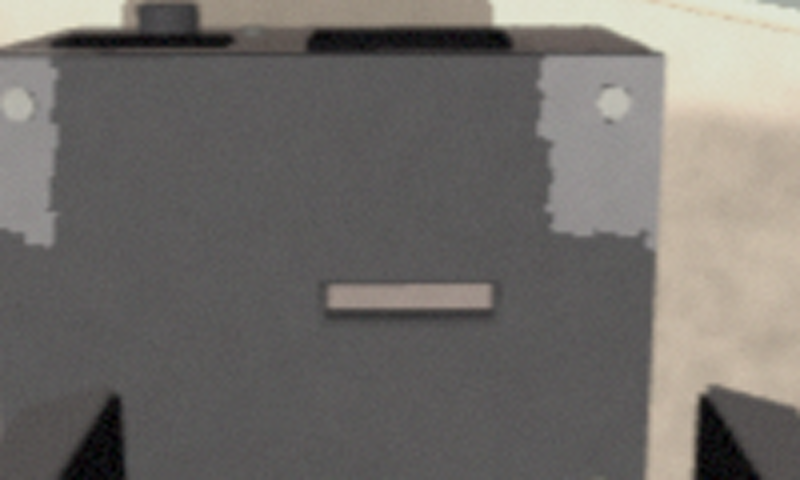

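```bash
cat >> look.py <<'E'
def slotpx(d,u,v,hw=40,hh=20,scale=6,show=None):
    g=cv2.cvtColor(d['img'],cv2.COLOR_BGR2GRAY)[v-hh:v+hh,u-hw:u+hw]
    G=cv2.resize(g,None,fx=scale,fy=scale,interpolation=cv2.INTER_CUBIC).astype(float)
    bg=np.median(G); m=(abs(G-bg)>14).astype(np.uint8)
    m=cv2.morphologyEx(m,cv2.MORPH_OPEN,np.ones((9,9))); m=cv2.morphologyEx(m,cv2.MORPH_CLOSE,np.ones((9,9)))
    cs,_=cv2.findContours(m,cv2.RETR_EXTERNAL,cv2.CHAIN_APPROX_NONE)
    c=max([c for c in cs],key=cv2.contourArea)
    r=cv2.minAreaRect(c); b=cv2.boxPoints(r)
    f=lambda p:(np.array(p)+.5)/scale-.5+[u-hw,v-hh]
    return f(r[0]),f(b),bg
E
python3 - <<'E'
from look import *
d=load('h','wrist'); c,b,bg=slotpx(d,322,204); print(c,b.round(1).tolist(),bg)
print(onz(d,*c,.095)); P=[onz(d,*q,.095) for q in b]; print(np.round(P,4).tolist())
print([round(np.linalg.norm(P[i]-P[i-1]),4) for i in range(4)])
E
```

```text
[321.83333333 205.16666667] [[300.6, 200.4], [343.1, 200.4], [343.1, 209.9], [300.6, 209.9]] 89.0
[ 4.41257270e-01 -2.26765115e-04  9.50000000e-02]
[[0.4407, -0.0198, 0.095], [0.4331, 0.0175, 0.095], [0.4418, 0.0195, 0.095], [0.4495, -0.0181, 0.095]]
[np.float64(0.0089), np.float64(0.0381), np.float64(0.0089), np.float64(0.0384)]
```

{"op": "send_rows", "data": {
  "series": [
    [0.9,0,20,-5,0,0,0],
    [0.9,0,20,-5,0,0,0],
    [0.9,0,20,-5,0,0,0],
    [0.9,0,20,-5,0,0,0],
    [0.9,0,0,0,0,0,0],
    [0.9,0,0,0,0,0,0],
    [0.9,0,0,0,0,0,0]
  ]
}}

```text
clock: 10.58
tcp_pos: [0.4174, 0.0768, 0.4136]
ee_rot: [[-0.98, -0.201, -0.0], [-0.201, 0.98, -0.0], [0.0, -0.0, -1.0]]
wrist_force: [-0.3, 0.2, 0.6]
opening: 0.0845
```

Run:
```python
from look import *
snap(['wrist'],'i'); s=state(); print(s['tcp_pos'],s['clock'])
d=load('i','wrist'); print(proj(d,[.445,.002,.095]))
```

```text
[0.417353   0.07666524 0.41349741] 10.6333
[240.17475636 203.47516307]
```

View pics/i_wrist.png

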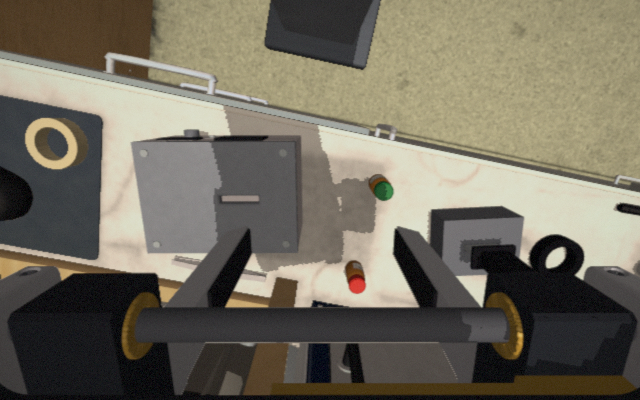

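Run:
```python
from look import *
dh=load('h','wrist');di=load('i','wrist'); c0=load('c0','wrist')
ch,bh,_=slotpx(dh,322,204); ci,bi,bg=slotpx(di,240,199,35,17); print(ci,bi.round(1).tolist(),bg)
print(onz(di,*ci,.095).round(4), tri([(dh,*ch),(di,*ci)]))
P=[onz(di,*q,.095) for q in bi]; print(np.round(P,4).tolist())
crop(di,120,120,320,270,4,'i_c'); crop(di,400,190,600,300,4,'i_s'); crop(dh,180,130,400,280,3.6,'h_c2')
```

```text
[213.08333333 198.5       ] [[204.6, 181.6], [221.6, 181.6], [221.6, 215.4], [204.6, 215.4]] 88.0
[ 0.4453 -0.0241  0.095 ] (array([ 0.42192854, -0.00415384,  0.16435021]), [np.float64(0.00034343711422905307), np.float64(0.00034343711422918426)])
[[0.4304, -0.0339, 0.095], [0.4272, -0.0182, 0.095], [0.4606, -0.014, 0.095], [0.4639, -0.0302, 0.095]]
```

View pics/i_c.png

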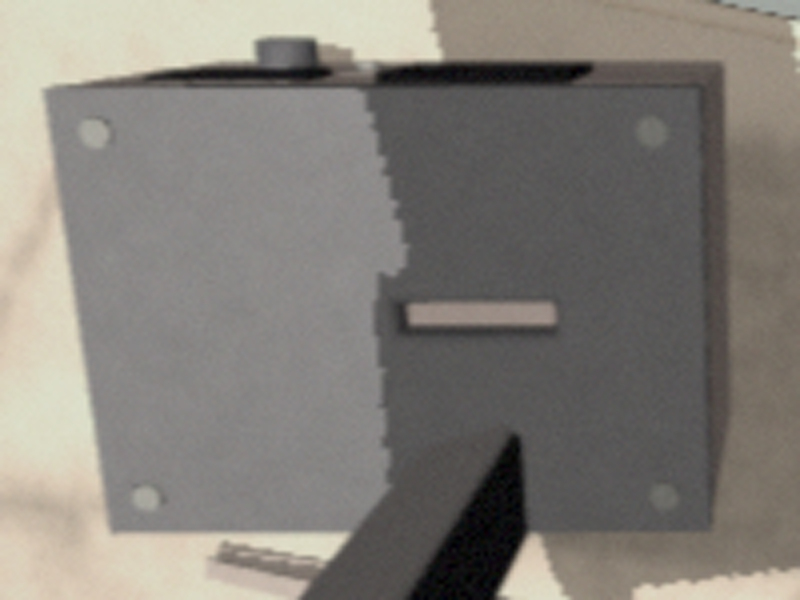

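View pics/i_s.png

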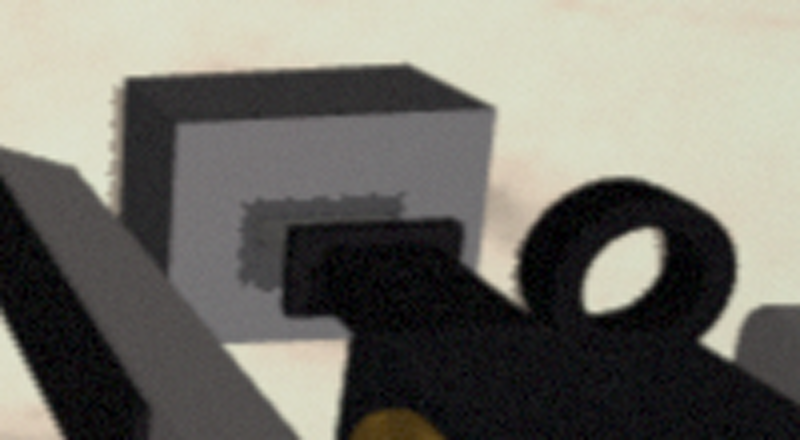

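Run:
```python
from look import *
dh=load('h','wrist');di=load('i','wrist')
f=lambda p,o:((np.array(p)+.5)/4-.5+o)
H=lambda *p:f(p,(220,130)); I=lambda *p:f(p,(120,120))
for n,h,i in [('slot',H(409,298.5),I(478.5,315.5)),('screwFL',H(613,103),I(652,131)),('screwFR',H(18,103),I(94,132)),('cornerFL',H(663,53),I(698,87))]:
    X,e=tri([(dh,*h),(di,*i)]); print(n,X.round(4),np.round(e,4),onz(dh,*h,.095).round(4),onz(di,*i,.095).round(4))
P={}
for n,i in [('FL',(698,87)),('FR',(48,88)),('BR',(112,531)),('BL',(710,529)),('sFL',(652,131)),('sFR',(94,132)),('sBR',(146,498)),('sBL',(664,497))]:
    P[n]=onz(di,*I(*i),.095)
c=(P['FL']+P['FR']+P['BL']+P['BR'])/4; cs=(P['sFL']+P['sFR']+P['sBL']+P['sBR'])/4
ang=[np.arctan2(*(-(P[a]-P[b])[0:1]),(P[a]-P[b])[1]) for a,b in [('FL','FR'),('BL','BR'),('sFL','sFR'),('sBL','sBR')]]
print(c,cs,ang,np.linalg.norm(P['FL']-P['FR']),np.linalg.norm(P['FL']-P['BL']))
a=np.mean(ang); print('slot pred',c+.02*np.array([-np.sin(a),np.cos(a),0]),cs+.02*np.array([-np.sin(a),np.cos(a),0]))
```

```text
slot [ 4.413e-01 -2.000e-04  9.190e-02] [0. 0.] [ 4.404e-01 -4.000e-04  9.500e-02] [0.4403 0.0005 0.095 ]
screwFL [0.3884 0.0338 0.0962] [0.0001 0.0001] [0.3885 0.034  0.095 ] [0.3885 0.0336 0.095 ]
screwFR [ 0.4139 -0.0912  0.0975] [0.0001 0.0001] [ 0.4143 -0.0919  0.095 ] [ 0.4146 -0.0925  0.095 ]
cornerFL [0.3763 0.0421 0.0941] [0.0002 0.0002] [0.376  0.0419 0.095 ] [0.3765 0.0422 0.095 ]
[ 0.44518865 -0.01956752  0.095     ] [ 0.44598806 -0.02024844  0.095     ] [np.float64(0.20377341965115867), np.float64(0.2060425587896943), np.float64(0.2040552197940628), np.float64(0.2044847261216917)] 0.14878391982478134 0.10944606900953914
slot pred [4.41125356e-01 1.53671977e-05 9.50000000e-02] [ 0.44192477 -0.00066555  0.095     ]
```

Run:
```python
from look import *
d=load('b','wrist'); X=onz(d,324.9,194.6,.074); print(X)
P=[onz(d,(x+.5)/5-.5+260,(y+.5)/5-.5+130,.046) for x,y in [(105,143),(530,122),(536,438),(130,458)]]
print(np.round(P,4).tolist(), np.mean(P,0)); 
P=[onz(d,(x+.5)/5-.5+260,(y+.5)/5-.5+130,.074) for x,y in [(208,263),(439,255),(441,381),(215,390)]]
print(np.round(P,4).tolist(), np.mean(P,0)); 
s=state(); print(((X-s['tcp_pos'])@s['ee_rot']).round(3))
```

```text
[0.4568733 0.273453  0.074    ]
[[0.4344, 0.2215, 0.046], [0.4123, 0.3081, 0.046], [0.4798, 0.3256, 0.046], [0.5022, 0.2386, 0.046]] [0.45717809 0.27345035 0.046     ]
[[0.4492, 0.2481, 0.074], [0.4386, 0.2923, 0.074], [0.4637, 0.2983, 0.074], [0.4745, 0.2542, 0.074]] [0.45648464 0.27320939 0.074     ]
[-0.078  0.185  0.339]
```

{"op": "send_rows", "data": {
  "series": [
    [0.9,-8,19,0,0,0,0],
    [0.9,-8,19,0,0,0,0],
    [0.9,-8,19,0,0,0,0],
    [0.9,-8,19,0,0,0,0],
    [0.9,-8,19,0,0,0,0],
    [0.9,-8,18,0,0,0,0],
    [0.9,-8,18,0,0,0,0],
    [0.9,-8,18,0,0,0,0],
    [0.9,-7,18,0,0,0,0],
    [0.9,-7,18,0,0,0,0]
  ]
}}

```text
clock: 11.47
tcp_pos: [0.457, 0.2745, 0.4133]
ee_rot: [[-0.98, -0.2, -0.0], [-0.2, 0.98, -0.001], [0.0, -0.001, -1.0]]
wrist_force: [1.0, 0.3, 0.4]
opening: 0.0847
```

{"op": "send_rows", "data": {
  "series": [
    [0.9,0,0,0,0,0,-0.024],
    [0.9,0,0,0,0,0,-0.024],
    [0.9,0,0,0,0,0,0],
    [0.9,0,0,0,0,0,0],
    [0.9,0,0,0,0,0,0]
  ]
}}

```text
clock: 11.88
tcp_pos: [0.4565, 0.2736, 0.4138]
ee_rot: [[-0.969, -0.247, 0.0], [-0.247, 0.969, -0.0], [-0.0, -0.0, -1.0]]
wrist_force: [0.1, 0.1, 0.4]
opening: 0.0845
```

Run:
```python
from look import *
snap(['wrist'],'j'); s=state(); print(s['tcp_pos'],s['ee_rot'].round(4).tolist(),s['clock'])
d=load('j','wrist'); crop(d,260,160,400,260,5.5,'j_c')
```

```text
[0.45642902 0.27381448 0.41379369] [[-0.969, -0.2471, 0.0001], [-0.2471, 0.969, -0.0], [-0.0001, -0.0, -1.0]] 11.9333
```

View pics/j_c.png

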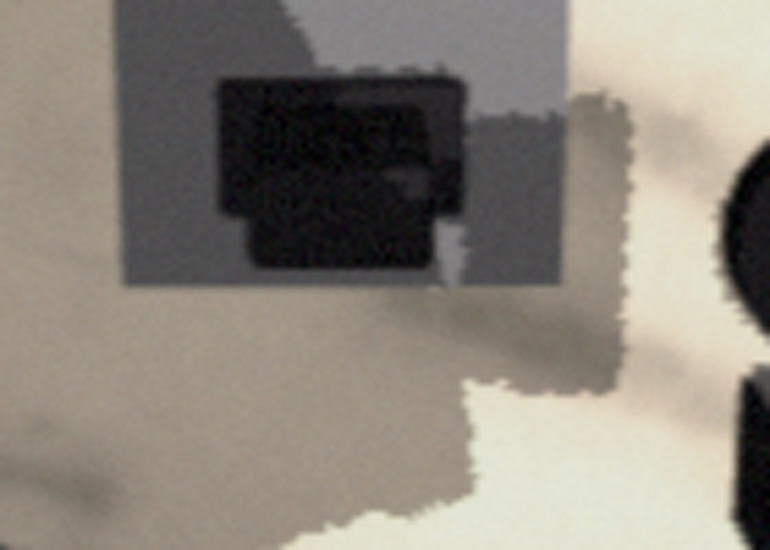

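Run:
```python
from look import *
b=load('b','wrist'); j=load('j','wrist'); s=state()
B=lambda x,y:((x+.5)/5-.5+260,(y+.5)/5-.5+130); J=lambda x,y:((x+.5)/5.5-.5+260,(y+.5)/5.5-.5+160)
for n,p,q in [('cFR',(208,263),(217,78)),('cFL',(439,255),(465,77)),('cBL',(441,381),(463,214)),('cBR',(215,390),(222,216)),('hBR',(246,443),(252,268)),('hBL',(414,438),(432,267)),('standBL',(536,438),(562,285)),('standBR',(130,458),(125,285))]:
    X,e=tri([(b,*B(*p)),(j,*J(*q))]); print(n,X.round(4),np.round(e,4))
P=[onz(j,*J(*q),.074) for q in [(217,78),(465,77),(463,215),(221,216)]]
c=np.mean(P,0); print('collar',np.round(P,4).tolist(),c,((c-s['tcp_pos'])@s['ee_rot']).round(4))
print('size',np.linalg.norm(P[0]-P[1]),np.linalg.norm(P[1]-P[2]))
P=[onz(j,*J(*q),.122) for q in [(250,268),(432,267)]]; c=np.mean(P,0); print('hback',P,((c-s['tcp_pos'])@s['ee_rot']).round(4))
```

```text
cFR [0.4542 0.2475 0.0515] [0.0001 0.0001]
cFL [0.4361 0.2905 0.0874] [0.0002 0.0002]
cBL [0.4616 0.2972 0.0817] [0. 0.]
cBR [0.4792 0.2545 0.0585] [0.0003 0.0003]
hBR [0.4749 0.2619 0.1019] [0.0001 0.0001]
hBL [0.4612 0.2892 0.1233] [0. 0.]
standBL [0.4791 0.3251 0.0485] [0. 0.]
standBR [0.4979 0.2393 0.0578] [0.0001 0.0001]
collar [[0.4497, 0.2479, 0.074], [0.4384, 0.2918, 0.074], [0.4636, 0.2983, 0.074], [0.475, 0.2546, 0.074]] [0.45666924 0.27315558 0.074     ] [-0.     -0.0007  0.3398]
size 0.045327349981316385 0.026109598825547534
hback [array([0.4688598 , 0.26122504, 0.122     ]), array([0.46151466, 0.28937157, 0.122     ])] [-0.0088 -0.0007  0.2918]
```

Run:
```python
from look import *
i=load('i','wrist'); j=load('j','wrist')
I=lambda x,y:((x+.5)/4-.5+400,(y+.5)/4-.5+190); J=lambda x,y:((x+.5)/5.5-.5+260,(y+.5)/5.5-.5+160)
for n,p,q in [('cFR',(287,227),(217,78)),('cFL',(461,219),(465,77)),('cBR',(286,315),(222,216)),('standBR',(229,341),(125,285))]:
    X,e=tri([(i,*I(*p)),(j,*J(*q))]); print(n,X.round(4),np.round(e,4))
```

```text
cFR [0.4505 0.2478 0.0707] [0.0001 0.0001]
cFL [0.4387 0.292  0.0719] [0. 0.]
cBR [0.4752 0.2548 0.0722] [0.0002 0.0002]
standBR [0.4886 0.2408 0.0745] [0.0037 0.0037]
```

Collar top measures about 0.072 (0.074 expected) and its size 45 x 26 mm, both good. The tool is centred within 1 mm, so I descend to the handle.

{"op": "send_rows", "data": {
  "series": [
    [0.9,0,-0.7,15,0,0,-0.004],
    [0.9,0,0,18,0,0,0],
    [0.9,0,0,18,0,0,0],
    [0.9,0,0,18,0,0,0],
    [0.9,0,0,16,0,0,0],
    [0.9,0,0,14,0,0,0],
    [0.9,0,0,10,0,0,0],
    [0.9,0,0,0,0,0,0],
    [0.9,0,0,0,0,0,0]
  ]
}}

```text
clock: 12.68
tcp_pos: [0.4565, 0.2738, 0.3047]
ee_rot: [[-0.968, -0.252, -0.0], [-0.252, 0.968, -0.0], [0.001, -0.0, -1.0]]
wrist_force: [-0.5, -0.7, 0.0]
opening: 0.0846
```

Run:
```python
from look import *
snap(['wrist','scene'],'k'); s=state(); print(s['tcp_pos'],s['ee_rot'].round(4).tolist(),s['wrist_force'],s['clock'])
```

```text
[0.45676828 0.27401288 0.30554739] [[-0.9677, -0.2521, 0.0009], [-0.2521, 0.9677, 0.0007], [-0.001, 0.0004, -1.0]] [-0.54064797 -0.06792719  0.28085249] 12.7833
```

View pics/k_wrist.png

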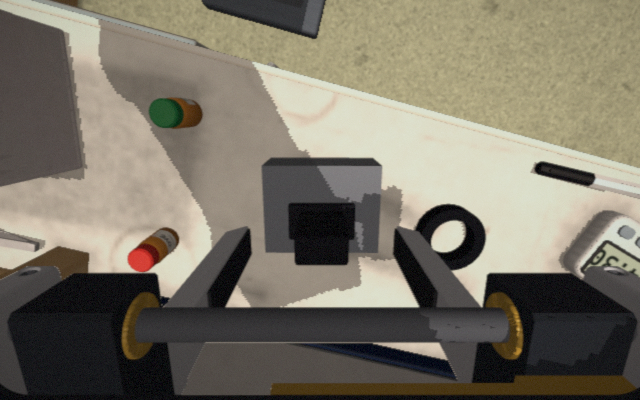

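The paddle is centred between the fingers at (322,235). Down the last 25 mm and grip.

{"op": "send_rows", "data": {
  "force": 25,
  "series": [
    [0.9,0,0,10,0,0,0],
    [0.9,0,0,9,0,0,0],
    [0.9,0,0,6,0,0,0],
    [0.9,0,0,0,0,0,0],
    [0.6,0,0,0,0,0,0],
    [0.4,0,0,0,0,0,0],
    [0.2,0,0,0,0,0,0],
    [0.2,0,0,0,0,0,0],
    [0.2,0,0,0,0,0,0],
    [0.2,0,0,0,0,0,0]
  ]
}}

```text
clock: 13.62
tcp_pos: [0.4565, 0.274, 0.2798]
ee_rot: [[-0.968, -0.252, 0.0], [-0.252, 0.968, 0.0], [-0.0, 0.0, -1.0]]
wrist_force: [0.1, -0.3, -0.3]
opening: 0.0477
```

{"op": "send_rows", "data": {
  "series": [
    [0.2,0,0,0,0,0,0],
    [0.2,0,0,0,0,0,0],
    [0.2,0,0,0,0,0,0],
    [0.2,0,0,0,0,0,0]
  ]
}}

```text
clock: 13.95
tcp_pos: [0.4565, 0.274, 0.2797]
ee_rot: [[-0.968, -0.252, 0.0], [-0.252, 0.968, -0.0], [0.0, -0.0, -1.0]]
wrist_force: [0.3, 0.6, 0.3]
opening: 0.0301
```

Run:
```python
from look import *
s=state(); print(s['tcp_pos'],s['ee_rot'].round(4).tolist(),s['wrist_force'],s['torque'],s['opening'],s['clock'])
```

```text
[0.45647612 0.27397101 0.27968553] [[-0.9676, -0.2524, 0.0], [-0.2524, 0.9676, -0.0], [0.0, -0.0, -1.0]] [0.29884531 0.57664807 0.27760923] [ 0.02656954  0.00263749 -0.01380113] 0.030067417011856844 13.95
```

Gripped at 30.1 mm opening, which matches the handle width. Lift straight up.

{"op": "send_rows", "data": {
  "series": [
    [0.2,0,0,0,0,0,0],
    [0.2,0,0,-4,0,0,0],
    [0.2,0,0,-8,0,0,0],
    [0.2,0,0,-12,0,0,0],
    [0.2,0,0,-16,0,0,0],
    [0.2,0,0,-20,0,0,0],
    [0.2,0,0,-20,0,0,0],
    [0.2,0,0,-20,0,0,0],
    [0.2,0,0,-20,0,0,0],
    [0.2,0,0,-10,0,0,0]
  ]
}}

```text
clock: 14.78
tcp_pos: [0.4567, 0.274, 0.4126]
ee_rot: [[-0.968, -0.252, 0.002], [-0.252, 0.968, 0.002], [-0.003, 0.001, -1.0]]
wrist_force: [0.9, 0.5, -1.2]
opening: 0.0298
```

{"op": "send_rows", "data": {
  "series": [
    [0.2,0,0,-5,0,0,0],
    [0.2,0,0,0,0,0,0],
    [0.2,0,0,0,0,0,0]
  ]
}}

```text
clock: 15.03
tcp_pos: [0.4563, 0.2739, 0.4141]
ee_rot: [[-0.968, -0.252, -0.001], [-0.252, 0.968, -0.0], [0.001, -0.0, -1.0]]
wrist_force: [-0.2, -0.4, -1.0]
opening: 0.0299
```

Run:
```python
from look import *
snap(['wrist','scene','top'],'l'); s=state(); print(s['tcp_pos'],s['ee_rot'].round(4).tolist(),s['wrist_force'],s['opening'],s['clock'])
crop(load('l','scene'),230,130,400,270,4.5,'l_c')
T=np.array([.441,0,.4])-s['tcp_pos']; print((T@s['ee_rot']).round(4))
```

```text
[0.456298   0.27388592 0.41363325] [[-0.9676, -0.2524, -0.0013], [-0.2524, 0.9676, -0.0011], [0.0015, -0.0007, -1.0]] [ 0.30175633  0.32621477 -0.70863117] 0.029543397423512422 15.1833
[ 0.0839 -0.2611  0.0139]
```

View pics/l_c.png

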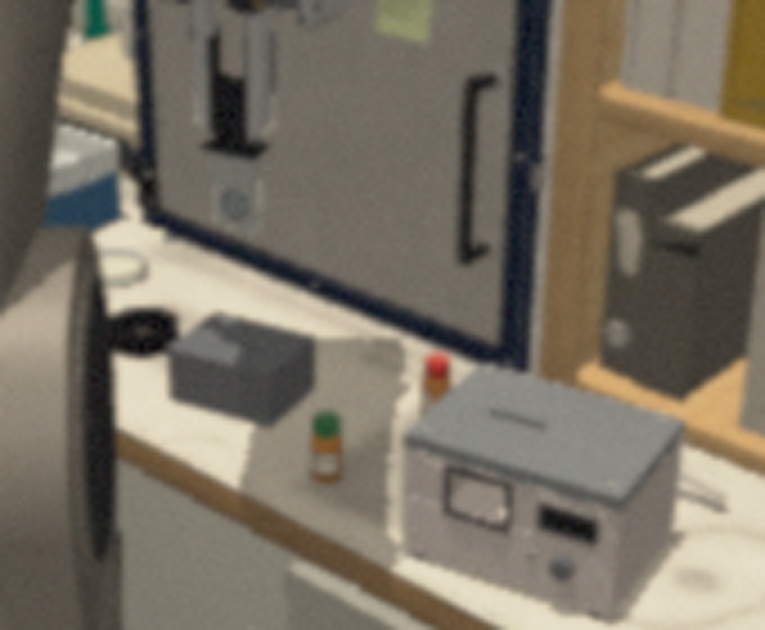

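View pics/l_wrist.png

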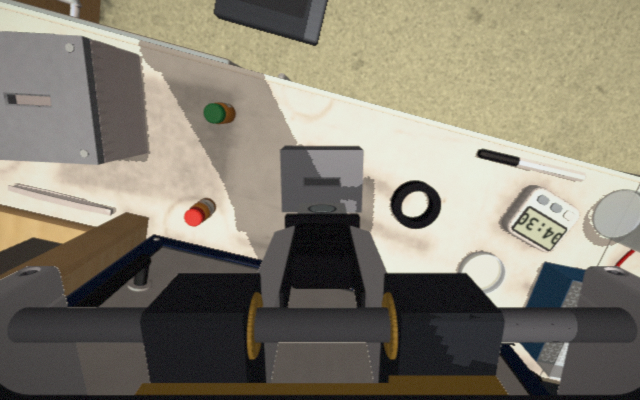

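The paddle is lifted upright; the scene camera shows the blade hanging below the collar, and the wrist camera sees the empty pocket at (322,182). I use the pocket as a reference: seen from the same relative height, the slot must appear at the same pixel.

Run:
```python
from look import *
d=load('l','wrist'); crop(d,270,135,375,245,7,'l_w'); s=state()
```

```text
(no output)
```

View pics/l_w.png

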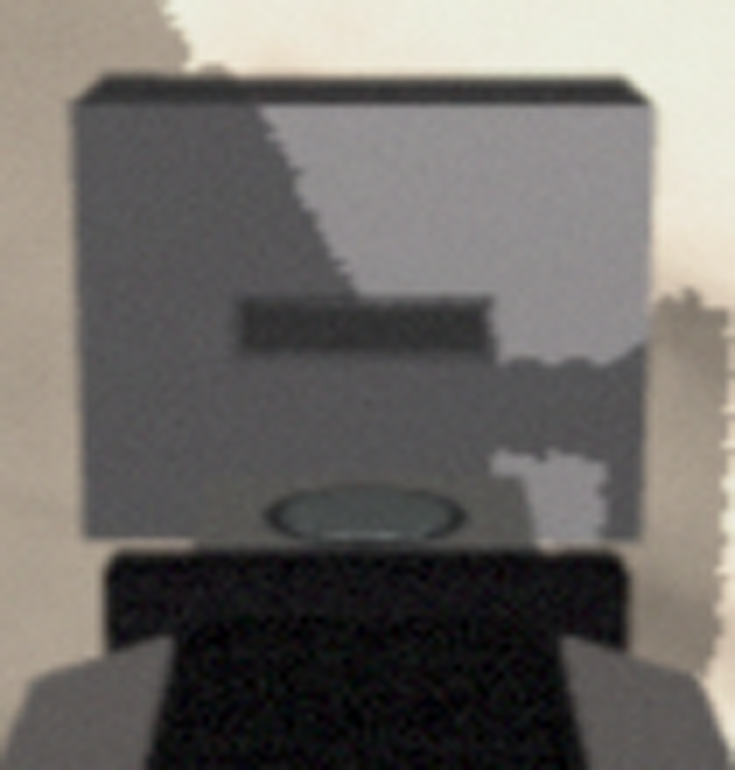

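Run:
```python
from look import *
d=load('l','wrist'); s=state()
for p in [(321.8,181.1)]:
    X=onz(d,*p,.046); print(X, ((X-np.array([.4565,.2740,.4136]))@s['ee_rot']).round(4))
J=lambda x,y:((x+.5)/7-.5+270,(y+.5)/7-.5+135)
P=[onz(d,*J(*q),.046) for q in [(72,103),(652,103),(642,540),(86,540)]]; print(np.mean(P,0),np.linalg.norm(P[0]-P[1]),np.linalg.norm(P[1]-P[2]), np.arctan2(-(P[1]-P[0])[0],(P[1]-P[0])[1]))
```

```text
[0.45673115 0.27351949 0.046     ] [-7.000e-04 -3.000e-04  3.676e-01]
[0.45703381 0.27317655 0.046     ] 0.08891535032161021 0.07008818967365757 0.2553311530100239
```

{"op": "send_rows", "data": {
  "series": [
    [0.2,8.4,-26,-5,0,0,0],
    [0.2,8.4,-26,-5,0,0,0],
    [0.2,8.4,-26,-5,0,0,0],
    [0.2,8.4,-26,-5,0,0,0],
    [0.2,8.4,-26,-5,0,0,0],
    [0.2,8.4,-26,-5,0,0,0],
    [0.2,8.4,-26,-5,0,0,0],
    [0.2,8.4,-26,-5,0,0,0],
    [0.2,8.4,-26,-5,0,0,0],
    [0.2,8.4,-26,-5,0,0,0]
  ]
}}

```text
clock: 16.02
tcp_pos: [0.4404, -0.0001, 0.4643]
ee_rot: [[-0.968, -0.252, -0.001], [-0.252, 0.968, -0.0], [0.001, -0.0, -1.0]]
wrist_force: [0.8, -0.6, -0.9]
opening: 0.0299
```

{"op": "send_rows", "data": {
  "series": [
    [0.2,0,0,0,0,0,0.025],
    [0.2,0,0,0,0,0,0.025],
    [0.2,0,0,0,0,0,0],
    [0.2,0,0,0,0,0,0],
    [0.2,0,0,0,0,0,0],
    [0.2,0,0,0,0,0,0]
  ]
}}

```text
clock: 16.52
tcp_pos: [0.4409, 0.0019, 0.4644]
ee_rot: [[-0.979, -0.205, -0.001], [-0.205, 0.979, -0.0], [0.001, -0.0, -1.0]]
wrist_force: [0.2, -0.3, -0.9]
opening: 0.03
```

Run:
```python
from look import *
snap(['wrist'],'m'); s=state(); print(s['tcp_pos'],s['ee_rot'].round(4).tolist(),s['wrist_force'],s['opening'],s['clock'])
d=load('m','wrist'); crop(d,250,125,395,245,5.5,'m_c')
print(proj(d,[.441,-.0001,.095]))
```

```text
[0.44087167 0.00178317 0.46447033] [[-0.9788, -0.205, -0.0004], [-0.205, 0.9788, -0.0002], [0.0005, -0.0001, -1.0]] [ 0.8188033   0.03818926 -1.515377  ] 0.02967651614005369 16.5667
[320.31689738 180.27956322]
```

View pics/m_c.png

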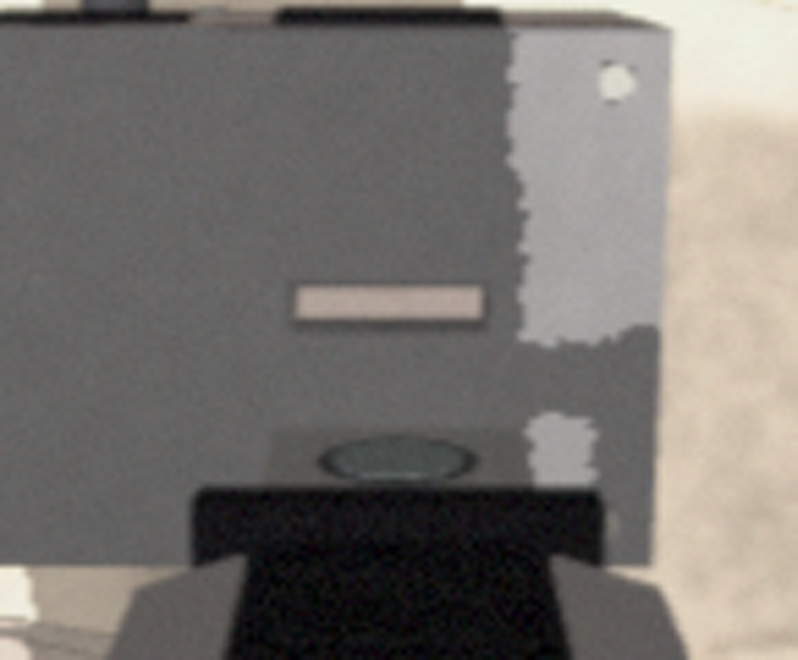

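Slot centre is at pixel (320.4,180.0) against the reference (321.8,181.1): the sideways error is about 1.5 mm and the fore-aft error under 1 mm. I correct and go down to about 10 mm above the lid for a direct comparison.

{"op": "send_rows", "data": {
  "series": [
    [0.2,0.5,-1.5,5,0,0,0],
    [0.2,0,0,12,0,0,0],
    [0.2,0,0,15,0,0,0],
    [0.2,0,0,15,0,0,0],
    [0.2,0,0,15,0,0,0],
    [0.2,0,0,12,0,0,0],
    [0.2,0,0,8,0,0,0],
    [0.2,0,0,2,0,0,0],
    [0.2,0,0,0,0,0,0],
    [0.2,0,0,0,0,0,0]
  ]
}}

```text
clock: 17.4
tcp_pos: [0.4408, -0.0004, 0.3811]
ee_rot: [[-0.979, -0.204, 0.0], [-0.204, 0.979, 0.0], [-0.0, -0.0, -1.0]]
wrist_force: [0.1, 0.6, -0.4]
opening: 0.0297
```

{"op": "send_rows", "data": {
  "series": [
    [0.2,0,0,0,0,0,0],
    [0.2,0,0,0,0,0,0],
    [0.2,0,0,0,0,0,0]
  ]
}}

```text
clock: 17.65
tcp_pos: [0.4407, -0.0004, 0.3811]
ee_rot: [[-0.979, -0.204, 0.001], [-0.204, 0.979, 0.0], [-0.001, 0.0, -1.0]]
wrist_force: [0.7, -0.4, -0.1]
opening: 0.0303
```

Run:
```python
from look import *
snap(['wrist','scene'],'n'); s=state(); print(s['tcp_pos'],s['ee_rot'].round(4).tolist(),s['wrist_force'],s['opening'],s['clock'])
d=load('n','wrist'); crop(d,270,160,375,250,7,'n_c'); crop(load('n','scene'),300,160,400,270,6,'n_s')
```

```text
[ 4.40679476e-01 -3.71454045e-04  3.80938000e-01] [[-0.979, -0.2038, 0.0004], [-0.2038, 0.979, 0.0001], [-0.0004, 0.0001, -1.0]] [-0.09641412 -0.68638715 -0.44482753] 0.029803012543788886 17.75
```

View pics/n_c.png

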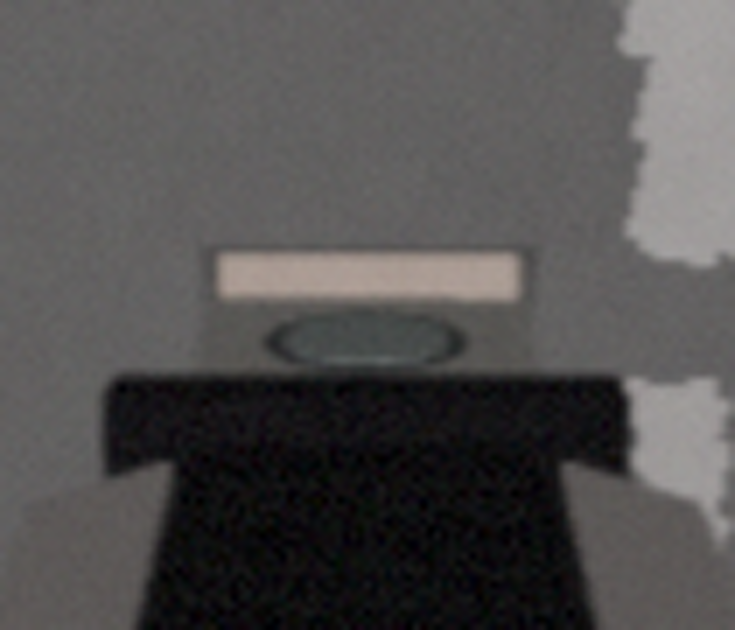

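View pics/n_s.png

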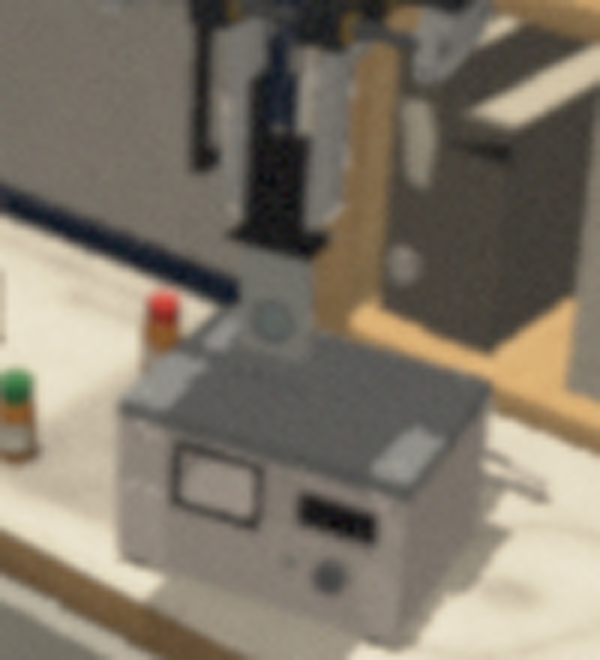

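Run:
```python
from look import *
d=load('n','wrist'); s=state()
C=lambda x,y:((x+.5)/7-.5+270,(y+.5)/7-.5+160)
T=lambda X:((X-s['tcp_pos'])@s['ee_rot']*1000).round(2)
g=cv2.cvtColor(d['img'],cv2.COLOR_BGR2GRAY).astype(int)
print(g[190:218,305:340].mean(1).round(0).tolist())
print(g[194:203,290:355].mean(0).round(0).tolist())
for n,p,z in [('slot front',(370,248),.095),('slot L',(528,275),.095),('slot R',(212,275),.095),('blade front low',(370,302),.1095),('blade L',(534,320),.1095),('blade R',(203,320),.1095),('collar front L',(628,379),.1753),('collar front R',(105,379),.1753)]:
    print(n,T(onz(d,*C(*p),z)))
```

```text
[97.0, 97.0, 97.0, 97.0, 96.0, 90.0, 132.0, 155.0, 159.0, 159.0, 159.0, 156.0, 126.0, 94.0, 82.0, 76.0, 74.0, 72.0, 71.0, 71.0, 73.0, 78.0, 69.0, 49.0, 23.0, 14.0, 16.0, 19.0]
[98.0, 97.0, 98.0, 98.0, 98.0, 99.0, 99.0, 99.0, 92.0, 86.0, 88.0, 116.0, 134.0, 136.0, 136.0, 137.0, 136.0, 136.0, 135.0, 136.0, 137.0, 137.0, 137.0, 136.0, 136.0, 137.0, 137.0, 138.0, 138.0, 138.0, 137.0, 137.0, 137.0, 137.0, 136.0, 136.0, 137.0, 135.0, 135.0, 136.0, 138.0, 137.0, 136.0, 137.0, 138.0, 138.0, 139.0, 139.0, 139.0, 139.0, 139.0, 139.0, 138.0, 125.0, 99.0, 83.0, 87.0, 96.0, 98.0, 97.0, 97.0, 97.0, 97.0, 97.0, 98.0]
slot front [4.4500e+00 2.8000e-01 2.8594e+02]
slot L [  1.05  19.57 285.94]
slot R [  1.05 -19.   285.94]
blade front low [1.7100e+00 2.7000e-01 2.7144e+02]
blade L [ -0.45  19.29 271.44]
blade R [ -0.46 -19.11 271.44]
collar front L [ 13.35  22.46 205.63]
collar front R [ 13.35 -22.71 205.63]
```

The direct comparison (blade vs slot in the same view) and the pocket reference agree: move about 0.8 mm toward the robot and 0.3 mm left. I do that and go to about 3 mm above the lid.

{"op": "send_rows", "data": {
  "series": [
    [0.2,0.8,0.3,0,0,0,0],
    [0.2,0,0,3,0,0,0],
    [0.2,0,0,3,0,0,0],
    [0.2,0,0,3,0,0,0],
    [0.2,0,0,0,0,0,0],
    [0.2,0,0,0,0,0,0],
    [0.2,0,0,0,0,0,0],
    [0.2,0,0,0,0,0,0]
  ]
}}

```text
clock: 18.42
tcp_pos: [0.4398, -0.0003, 0.3718]
ee_rot: [[-0.979, -0.204, 0.0], [-0.204, 0.979, -0.0], [-0.0, -0.0, -1.0]]
wrist_force: [0.7, 0.2, -1.7]
opening: 0.0297
```

Run:
```python
from look import *
snap(['wrist','scene'],'o'); s=state(); print(s['tcp_pos'],s['ee_rot'].round(4).tolist(),s['wrist_force'],s['opening'],s['clock'])
d=load('o','wrist'); crop(d,270,160,375,250,7,'o_c')
g=cv2.cvtColor(d['img'],cv2.COLOR_BGR2GRAY).astype(int)
print(list(zip(range(193,218),g[193:218,305:340].mean(1).round(0).tolist())))
```

```text
[ 4.39812087e-01 -2.57853744e-04  3.71763823e-01] [[-0.979, -0.2037, 0.0001], [-0.2037, 0.979, 0.0], [-0.0001, -0.0, -1.0]] [ 0.24651073 -0.68920212  0.42139155] 0.02977060566247015 18.5167
[(193, 96.0), (194, 96.0), (195, 96.0), (196, 96.0), (197, 96.0), (198, 96.0), (199, 90.0), (200, 132.0), (201, 153.0), (202, 140.0), (203, 99.0), (204, 82.0), (205, 76.0), (206, 73.0), (207, 72.0), (208, 71.0), (209, 71.0), (210, 73.0), (211, 78.0), (212, 69.0), (213, 49.0), (214, 23.0), (215, 14.0), (216, 16.0), (217, 18.0)]
```

View pics/o_c.png

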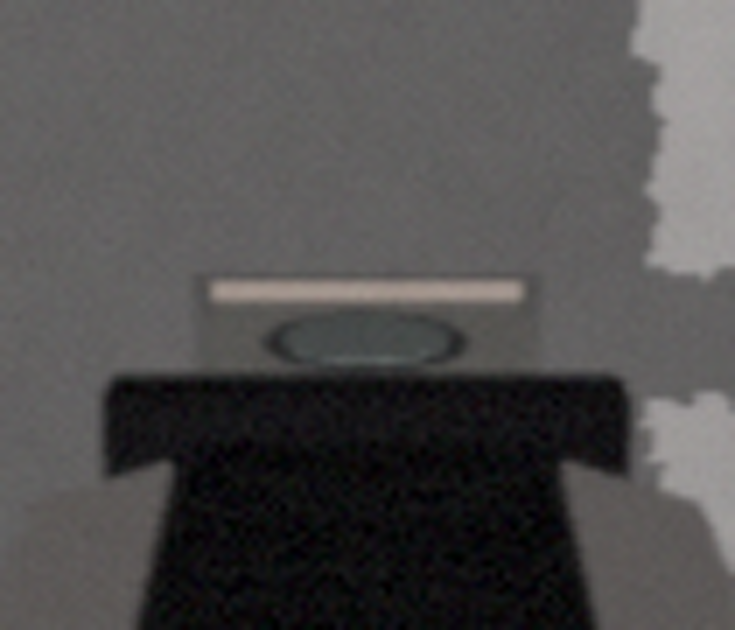

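Run:
```python
from look import *
d=load('o','wrist'); s=state()
T=lambda X:((X-s['tcp_pos'])@s['ee_rot']*1000).round(2)
for r in (199,199.5,200): print('slot front',r,T(onz(d,322,r,.095)))
for r in (202.4,202.8,203.2): print('blade front',r,T(onz(d,322,r,.1003)))
b=s['tcp_pos'][2]-.2737; print(b)
C=lambda x,y:((x+.5)/7-.5+270,(y+.5)/7-.5+160)
for x in (203,530,199,534): print('slot lat',T(onz(d,*C(x,290),.095)))
for x in (204,534): print('blade lat',T(onz(d,*C(x,330),.0995)))
```

```text
slot front 199 [ 3.5800e+00 -9.0000e-02  2.7676e+02]
slot front 199.5 [ 3.1600e+00 -9.0000e-02  2.7676e+02]
slot front 200 [ 2.7300e+00 -9.0000e-02  2.7676e+02]
blade front 202.4 [ 2.1600e+00 -9.0000e-02  2.7146e+02]
blade front 202.8 [ 1.8200e+00 -9.0000e-02  2.7146e+02]
blade front 203.2 [ 1.4900e+00 -9.0000e-02  2.7146e+02]
0.0980638234578654
slot lat [  1.87 -19.43 276.76]
slot lat [  1.88  19.14 276.76]
slot lat [  1.87 -19.91 276.76]
slot lat [  1.88  19.61 276.76]
blade lat [ -1.72 -19.07 272.26]
blade lat [ -1.71  19.36 272.26]
```

Blade-to-slot front gap is about 1.25 mm (1.1 is ideal), and sideways it is within 0.3 mm. Start lowering gently while watching the force.

{"op": "send_rows", "data": {
  "series": [
    [0.2,0,-0.2,1,0,0,0],
    [0.2,0,0,1,0,0,0],
    [0.2,0,0,1,0,0,0],
    [0.2,0,0,1,0,0,0],
    [0.2,0,0,1,0,0,0],
    [0.2,0,0,1,0,0,0],
    [0.2,0,0,1,0,0,0],
    [0.2,0,0,0,0,0,0]
  ]
}}

```text
clock: 19.18
tcp_pos: [0.4399, -0.0004, 0.3645]
ee_rot: [[-0.979, -0.204, -0.0], [-0.204, 0.979, -0.0], [0.0, -0.0, -1.0]]
wrist_force: [1.2, 0.3, -0.7]
opening: 0.0302
```

Run:
```python
from look import *
snap(['wrist','scene'],'p'); s=state(); print(s['tcp_pos'],s['ee_rot'].round(4).tolist(),s['wrist_force'],s['torque'],s['opening'],s['clock'])
d=load('p','wrist'); crop(d,270,160,375,250,7,'p_c')
```

```text
[ 0.43985169 -0.00044192  0.36466345] [[-0.979, -0.2038, 0.0], [-0.2038, 0.979, -0.0], [-0.0, -0.0, -1.0]] [-0.50398034 -0.62604469 -2.39449027] [ 0.09762229 -0.1673139   0.03308481] 0.02982632079259563 19.2833
```

View pics/p_c.png

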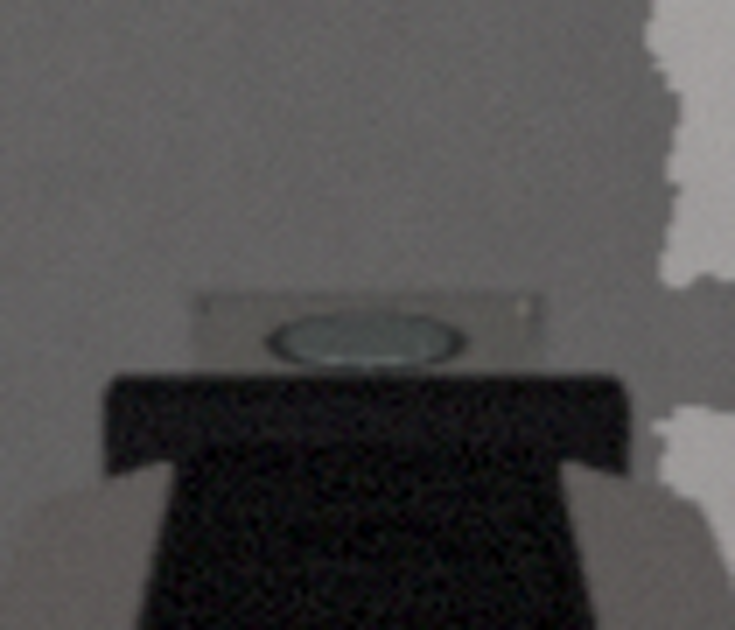

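The blade is about 4 mm into the slot without any force. Continue.

{"op": "send_rows", "data": {
  "series": [
    [0.2,0,0,1.2,0,0,0],
    [0.2,0,0,1.2,0,0,0],
    [0.2,0,0,1.2,0,0,0],
    [0.2,0,0,1.2,0,0,0],
    [0.2,0,0,1.2,0,0,0],
    [0.2,0,0,1.2,0,0,0],
    [0.2,0,0,1.2,0,0,0],
    [0.2,0,0,0,0,0,0]
  ]
}}

```text
clock: 19.95
tcp_pos: [0.4398, -0.0004, 0.3561]
ee_rot: [[-0.979, -0.204, -0.0], [-0.204, 0.979, -0.0], [0.0, -0.0, -1.0]]
wrist_force: [1.8, -0.3, -1.4]
opening: 0.03
```

Run:
```python
from look import *
s=state(); print(s['tcp_pos'],s['ee_rot'].round(4).tolist(),s['wrist_force'],s['torque'],s['opening'],s['clock'])
```

```text
[ 0.43983525 -0.00044042  0.356091  ] [[-0.979, -0.2037, -0.0], [-0.2037, 0.979, -0.0001], [0.0, -0.0001, -1.0]] [ 1.79069455 -0.31514864 -1.43393381] [ 0.14215776 -0.46432105  0.00765321] 0.029967533657405513 19.95
```

Fx of 1.8 N with a moment of -0.46 N m means the blade's lower end touches the slot's front wall. I ease it 0.5 mm backward.

{"op": "send_rows", "data": {
  "series": [
    [0.2,-0.5,0,0,0,0,0],
    [0.2,0,0,0,0,0,0],
    [0.2,0,0,0,0,0,0]
  ]
}}

```text
clock: 20.2
tcp_pos: [0.4403, -0.0004, 0.3563]
ee_rot: [[-0.979, -0.204, -0.0], [-0.204, 0.979, -0.0], [0.0, -0.0, -1.0]]
wrist_force: [0.7, 0.6, -1.0]
opening: 0.0299
```

Run:
```python
from look import *
snap(['wrist'],'q')
for _ in range(3):
    s=state(); print(s['tcp_pos'],s['wrist_force'].round(2),s['torque'].round(3),s['clock']); imaging.camera('wrist')
d=load('q','wrist'); crop(d,270,160,375,250,7,'q_c')
```

```text
[ 4.40247320e-01 -3.84000558e-04  3.56267100e-01] [-0.16 -0.06 -0.49] [ 0.02  -0.017 -0.051] 20.25
[ 4.40265797e-01 -3.70726284e-04  3.56271424e-01] [ 0.47  0.16 -0.74] [ 0.046  0.    -0.031] 20.3
[ 4.40271012e-01 -3.78462177e-04  3.56291497e-01] [ 0.32  0.35 -0.06] [-0.016  0.006 -0.001] 20.35
```

View pics/q_c.png

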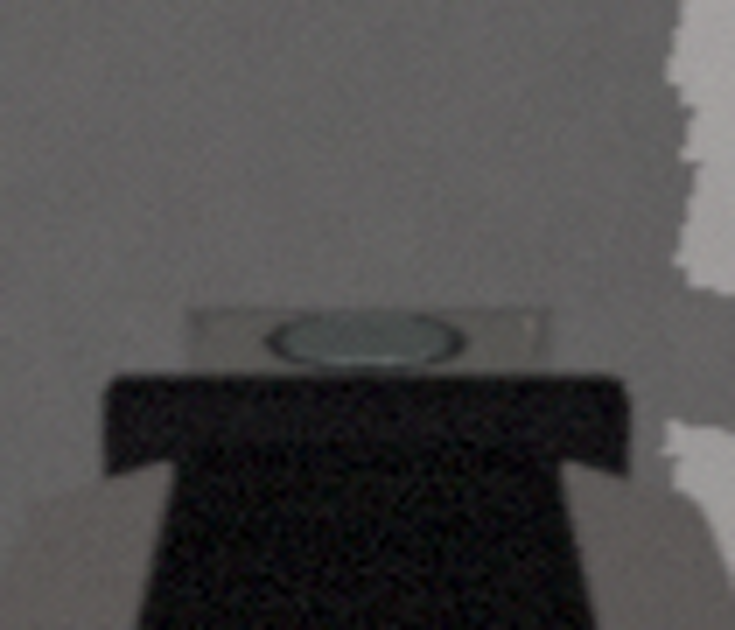

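The contact is gone. Centre a little more (0.4 mm) and go on.

{"op": "send_rows", "data": {
  "series": [
    [0.2,-0.4,0,0,0,0,0],
    [0.2,0,0,1.5,0,0,0],
    [0.2,0,0,1.5,0,0,0],
    [0.2,0,0,1.5,0,0,0],
    [0.2,0,0,1.5,0,0,0],
    [0.2,0,0,1.5,0,0,0],
    [0.2,0,0,1.5,0,0,0],
    [0.2,0,0,0,0,0,0]
  ]
}}

```text
clock: 21.07
tcp_pos: [0.4406, -0.0003, 0.347]
ee_rot: [[-0.979, -0.204, -0.0], [-0.204, 0.979, -0.0], [0.0, -0.0, -1.0]]
wrist_force: [-0.6, 0.3, -0.8]
opening: 0.0296
```

Run:
```python
from look import *
for _ in range(3):
    s=state(); print(s['tcp_pos'],s['wrist_force'].round(2),s['torque'].round(3),s['clock']); imaging.camera('wrist')
```

```text
[ 4.40622931e-01 -2.69359033e-04  3.46966994e-01] [-0.6   0.31 -0.77] [ 0.031 -0.02   0.024] 21.0667
[ 4.40660811e-01 -2.95750895e-04  3.47112292e-01] [-0.82  0.43 -1.06] [ 0.031 -0.002  0.065] 21.1167
[ 4.40708829e-01 -2.75864813e-04  3.47229437e-01] [-0.41  0.15 -0.32] [ 0.124  0.028 -0.02 ] 21.1667
```

{"op": "send_rows", "data": {
  "series": [
    [0.2,0,0,1.5,0,0,0],
    [0.2,0,0,1.5,0,0,0],
    [0.2,0,0,1.5,0,0,0],
    [0.2,0,0,1.5,0,0,0],
    [0.2,0,0,1.5,0,0,0],
    [0.2,0,0,1.5,0,0,0],
    [0.2,0,0,1.5,0,0,0],
    [0.2,0,0,1.5,0,0,0],
    [0.2,0,0,0,0,0,0]
  ]
}}

```text
clock: 21.97
tcp_pos: [0.4406, -0.0003, 0.335]
ee_rot: [[-0.979, -0.204, -0.0], [-0.204, 0.979, -0.0], [0.0, -0.0, -1.0]]
wrist_force: [-0.6, -0.3, -0.9]
opening: 0.0299
```

Run:
```python
from look import *
for _ in range(3):
    s=state(); print(s['tcp_pos'],s['wrist_force'].round(2),s['torque'].round(3),s['clock']); imaging.camera('wrist')
```

```text
[ 4.40614388e-01 -2.76501880e-04  3.34985102e-01] [-0.6  -0.3  -0.87] [0.06  0.041 0.012] 21.9667
[ 4.40672825e-01 -2.87157756e-04  3.35130252e-01] [ 0.7  -0.37 -2.  ] [ 0.038  0.027 -0.009] 22.0167
[ 4.40692240e-01 -2.98091164e-04  3.35238195e-01] [ 0.1   0.34 -1.35] [ 0.008  0.014 -0.018] 22.0667
```

{"op": "send_rows", "data": {
  "series": [
    [0.2,0,0,1.5,0,0,0],
    [0.2,0,0,1.5,0,0,0],
    [0.2,0,0,1.5,0,0,0],
    [0.2,0,0,1.5,0,0,0],
    [0.2,0,0,1.5,0,0,0],
    [0.2,0,0,1.5,0,0,0],
    [0.2,0,0,1.5,0,0,0],
    [0.2,0,0,1.5,0,0,0],
    [0.2,0,0,0,0,0,0],
    [0.2,0,0,0,0,0,0]
  ]
}}

```text
clock: 22.95
tcp_pos: [0.4407, -0.0003, 0.3232]
ee_rot: [[-0.979, -0.204, -0.0], [-0.204, 0.979, -0.0], [0.0, -0.0, -1.0]]
wrist_force: [-0.7, 0.6, 0.1]
opening: 0.03
```

Run:
```python
from look import *
snap(['scene','wrist','top'],'r')
for _ in range(3):
    s=state(); print(s['tcp_pos'],s['wrist_force'].round(2),s['torque'].round(3),s['clock']); imaging.camera('wrist')
crop(load('r','scene'),310,170,390,270,7,'r_s')
crop(load('r','wrist'),230,160,415,290,4.3,'r_w')
d=load('r','scene')
a=.204
e=np.array([-np.sin(a),np.cos(a),0]); n=np.array([np.cos(a),np.sin(a),0]); c=np.array([.441,0,0])
print('port centre',proj(d,c+[0,0,.067]-.055*n),'handle/collar top front centre',proj(d,c+[0,0,.115]-.013*n),'collar bottom',proj(d,c+[0,0,.109]-.013*n))
for k in (-1,1): print(proj(d,c+[0,0,.109]-.013*n+.023*k*e),proj(d,c+[0,0,.109]+.013*n+.023*k*e),proj(d,c+[0,0,.095]-.003*n+.019*k*e))
```

```text
[ 4.40721786e-01 -2.73517767e-04  3.23348294e-01] [-0.9  -0.59 -1.13] [0.076 0.033 0.047] 23.1
[ 4.40716348e-01 -2.73296976e-04  3.23351537e-01] [ 0.42 -1.   -0.38] [0.048 0.026 0.   ] 23.15
[ 4.40709895e-01 -2.71276650e-04  3.23343005e-01] [ 0.01 -0.03 -1.5 ] [ 0.034  0.05  -0.009] 23.2
port centre [335.69357764 239.38968762] handle/collar top front centre [342.95047417 218.43036048] collar bottom [342.84917773 220.23611832]
[350.10557827 222.32305169] [353.87043848 218.41404636] [350.02669515 224.61810205]
[335.72071211 218.1859789 ] [339.68293855 214.42013786] [338.28113883 221.20672318]
```

View pics/r_s.png

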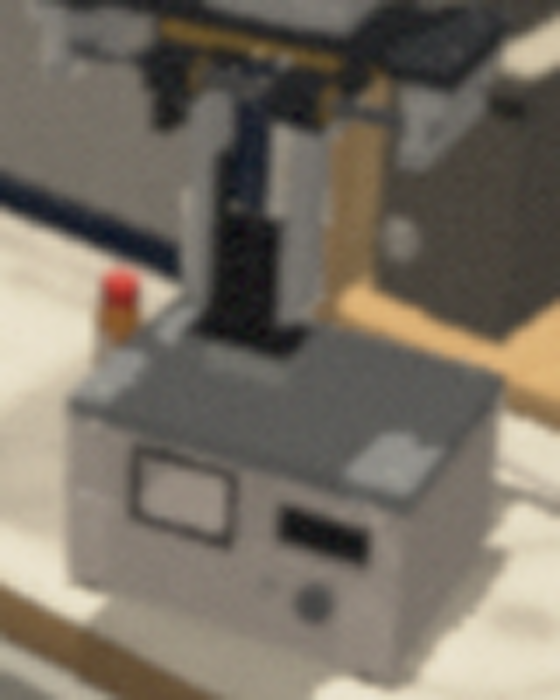

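View pics/r_w.png

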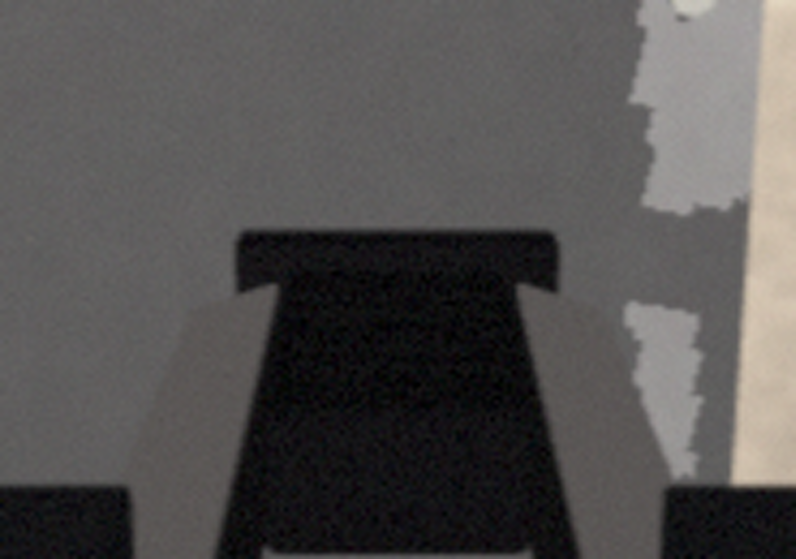

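The paddle has not slipped in the grip: the collar front edge stays at wrist row 214 in all views. The collar is clear above the lid. Last 2.6 mm.

{"op": "send_rows", "data": {
  "series": [
    [0.2,0,0,1,0,0,0],
    [0.2,0,0,1,0,0,0],
    [0.2,0,0,0.6,0,0,0],
    [0.2,0,0,0,0,0,0],
    [0.2,0,0,0,0,0,0],
    [0.2,0,0,0,0,0,0]
  ]
}}

```text
clock: 23.75
tcp_pos: [0.4407, -0.0003, 0.3207]
ee_rot: [[-0.979, -0.204, -0.0], [-0.204, 0.979, -0.0], [0.0, -0.0, -1.0]]
wrist_force: [-0.5, 0.2, -1.9]
opening: 0.0296
```

Run:
```python
from look import *
snap(['scene','wrist','top'],'s')
for _ in range(3):
    s=state(); print(s['tcp_pos'],s['wrist_force'].round(2),s['torque'].round(3),s['opening'],s['clock']); imaging.camera('wrist')
d=load('s','scene'); crop(d,310,190,380,245,10,'s_s')
crop(load('s','top'),160,165,500,260,2.3,'s_t')
a=.204
e=np.array([-np.sin(a),np.cos(a),0]); n=np.array([np.cos(a),np.sin(a),0]); c=np.array([.4407,0,0])
for k in (-1,1):
  for z in (.109,.115): print(k,z,((proj(d,c+[0,0,z]-.013*n+.023*k*e)-[310,190]+.5)*10).round(0))
  print('lid slot front',((proj(d,c+[0,0,.095]-.003*n+.018*k*e)-[310,190]+.5)*10).round(0))
```

```text
[ 4.40713618e-01 -2.70139221e-04  3.20693943e-01] [ 0.49 -0.36 -0.65] [ 0.048  0.027 -0.03 ] 0.029749040045412723 23.9
[ 4.40729719e-01 -2.68654421e-04  3.20714940e-01] [ 0.52 -0.39 -2.  ] [ 0.05  -0.024 -0.006] 0.029657447261224597 23.95
[ 4.40715363e-01 -2.68046355e-04  3.20699097e-01] [-0.35  0.06 -1.65] [-0.    -0.034  0.022] 0.029866669579381038 24.0
-1 0.109 [405. 329.]
-1 0.115 [407. 310.]
lid slot front [402. 351.]
1 0.109 [262. 287.]
1 0.115 [262. 269.]
lid slot front [290. 318.]
```

View pics/s_s.png

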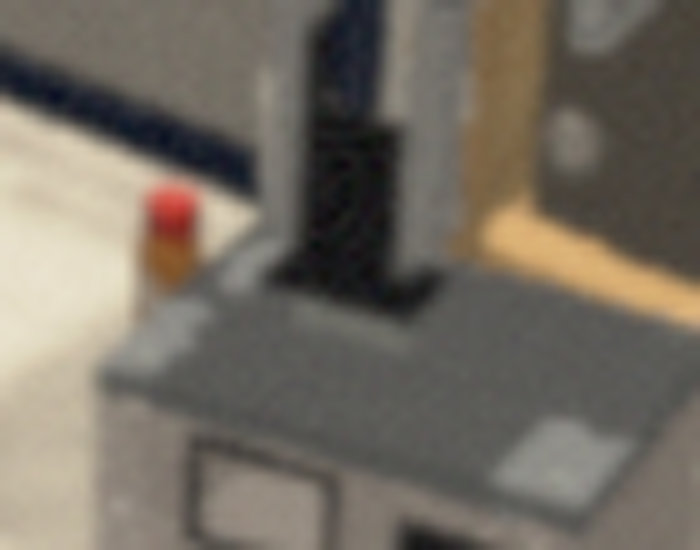

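View pics/s_t.png

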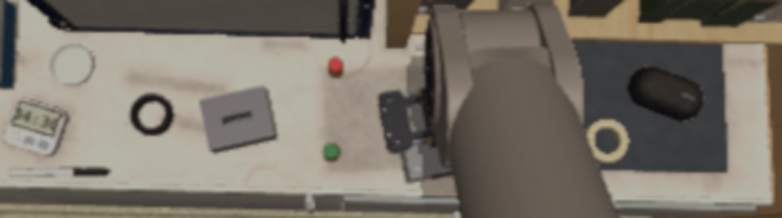

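Run:
```python
from look import *
d=load('s','scene'); a=.204
e=np.array([-np.sin(a),np.cos(a),0]); n=np.array([np.cos(a),np.sin(a),0]); c=np.array([.4407,0,0])-.02*e
for k in (-1,1): print('lid front corner',k,((proj(d,c+[0,0,.095]-.055*n+.075*k*e)-[310,190]+.5)*10).round(0))
# handle top (z .163) corners
c=c+.02*e
for k in (-1,1): print('handle top front',((proj(d,c+[0,0,.163]-.009*n+.015*k*e)-[310,190]+.5)*10).round(0))
```

```text
lid front corner -1 [579. 511.]
lid front corner 1 [ 94. 364.]
handle top front [397. 149.]
handle top front [301. 123.]
```

Run:
```python
from look import *
ims=[]
for k in range(12):
    c=imaging.camera('scene'); ims.append(c['img'].astype(float))
m=np.mean(ims,0)[195:235,325:365]
o=cv2.resize(np.clip(m*1.6,0,255).astype(np.uint8),None,fx=14,fy=14,interpolation=cv2.INTER_NEAREST); cv2.imwrite('pics/s_z.png',o)
d=load('s','scene'); a=.204
e=np.array([-np.sin(a),np.cos(a),0]); n=np.array([np.cos(a),np.sin(a),0]); c=np.array([.4407,0,0])
f=lambda X:((proj(d,X)-[325,195]+.5)*14).round(0)
for k in (-1,1):
  for z in (.109,.115): print('collar front',k,z,f(c+[0,0,z]-.013*n+.023*k*e))
  print('lid blade',f(c+[0,0,.095]-.003*n+.018*k*e))
print('lid FL',f(c+[0,0,.095]-.02*e-.055*n+.075*e))
d0=load('a','scene'); print(abs(d0['R']-d['R']).max())
```

```text
collar front -1 0.109 [358. 390.]
collar front -1 0.115 [359. 365.]
lid blade [352. 421.]
collar front 1 0.109 [156. 332.]
collar front 1 0.115 [157. 307.]
lid blade [196. 376.]
lid FL [-78. 439.]
0.0
```

View pics/s_z.png

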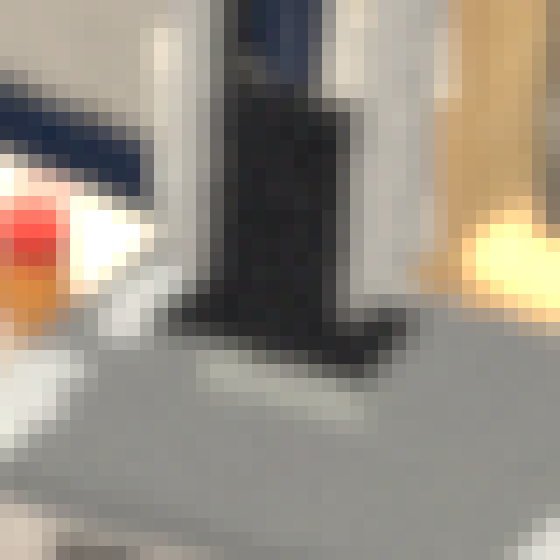

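All checks agree within 1–2 mm, the forces are near zero and the grip is steady. Handing in.

Run:
```python
from rig import state, workorder
s=state(); print(s['tcp_pos'],s['wrist_force'].round(2),s['torque'].round(3),s['opening'],s['clock'])
print(workorder.close_job())
```

```text
[ 4.40717065e-01 -2.62203160e-04  3.20681218e-01] [ 0.73 -0.09 -1.67] [0.089 0.035 0.05 ] 0.029941048286595696 24.65
the job is handed in; nothing more can be done
None
```

The job is handed in at about 24.7 s: the tape roll is off the reader and the paddle is held in the slot with its filter at the beam spot. I took the tan roll off the lid and laid it flat on the free front left part of the mouse pad. I then drew the paddle from its stand, lowered its blade through the slot, and was still gripping it when I handed in.

**Last checks:**
- **Height:** the TCP is at 0.3207 m, so the filter should be about 67 mm above the bench and the collar about 14 mm above the lid.
- **Forces:** the wrist force is under 2 N and the moments under 0.1 N m. The blade touched the slot's front wall lightly once on the way down (about 1.8 N); a 0.5 mm shift back freed it.
- **Grip:** the opening is a steady 30 mm, and the wrist views up to the last 2.6 mm showed no slip.
- **Other things:** in the last top view the vials, dish, timer, black roll and mouse appear where they stood, and the tan roll lies on the pad. I compared them by eye, not by measurement.

**Where the checks disagreed:** the coarse scene camera suggests the collar is about 1 mm higher than nominal, with single edges 2 to 4 mm high. The wrist camera put it at or slightly below nominal. I took this as camera error and left the height as it was.

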